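# Show the large setting ring to the inspection camera

## Task

Take the largest of the three setting rings off its hook on the gauge rack, lifting it over the turned-up end of the hook, and hold it up in the air for the inspection camera: centred on the lens's line of sight, 100 mm in front of the lens, with its bore pointing straight into the lens (the camera may be turned and tilted down). Leave the other two rings hanging, do not touch the camera and its stand, and do not disturb the other things on the table. Finish while still holding the ring there, steady, in the gripper.

Things in the scene. Friction and masses are not known exactly. Their poses are not given: they have to be found in the camera images.
- ring_large_center (a point): plain steel setting ring, 56 mm (the largest) outside diameter, 16 mm thick, 24 mm bore, about 140 to 280 g, hanging upright on one of the three rack hooks (the three rings change places). Point: centre of the ring, on the bore axis, mid-thickness. Its x axis is the bore axis; z is up when it hangs as built. Can be gripped from above across the diameter, fingers either side along its y.
- ring_large: the same largest ring, with the same origin (its centre) and axes (x along the bore)
- ring_medium_center (a point): plain steel setting ring, 44 mm outside diameter, 16 mm thick, 24 mm bore, about 100 g, hanging upright on one of the three rack hooks (the three rings change places). Point: its centre. Not to be taken.
- ring_small_center (a point): plain steel setting ring, 34 mm outside diameter, 16 mm thick, 24 mm bore, about 50 g, hanging upright on one of the three rack hooks (the three rings change places). Point: its centre. Not to be taken.
- gauge_rack: fixed rack: dark base plate 100 (x) x 270 (y) x 12 mm, posts at y = -118 and +118 mm, aluminium rail 12 mm thick, 24 mm high, its middle 130 mm and its top 142 mm above the table. Origin at table height under the rail's middle; x to the rear, y along the rail. Three hooks stick out to -x at y = -100, 0, +100 mm; a hanging ring's centre is at about x = -34 mm, 121 mm above the table.
- hook_tip (a point): tip of the rack's middle hook (the other two are alike, 100 mm to either side along y). Axes as the rack. Hook: 6 mm round steel, straight along the rack's -x for 46 mm from the rail's middle at 130 mm height, then slanting up 8 mm over the last 10 mm to this tip. A hung ring must be raised 9 to 17 mm, then drawn along the rack's -x by 40 mm or more.
- camera_stand: fixed stand of the inspection camera: base plate 160 x 120 x 15 mm, a 20 mm column 290 mm tall at x = +82 mm behind the camera, arms to the camera's tilt axis at x = +30 mm, 240 mm above the table. Origin on the table 20 mm in front of the base plate's centre; the camera looks towards -x.
- camera_lens (a point): centre of the front of the lens (black round barrel, 40 mm in diameter, at the front of a grey camera box 58 x 54 x 50 mm). It moves with the camera head: its -x axis is the line of sight, y level, z the camera's up. The lens front is 65 mm ahead of the tilt axis.
- focus_point (a point): empty point in the air 100 mm in front of the lens on the line of sight (where the ring's centre belongs); same axes as the lens point, so the ring's x axis shall lie along this x axis, either way round
- camera_head (a joint): tilt of the camera, rad: 0 looks level, positive looks down (0 to 0.4); stiff, not to be moved
- v_block: steel V-block, 40 x 42 x 34 mm, loose on the table, origin under its centre; a bystander
- loupe: black watch loupe, 33 mm across, 32 mm tall, loose on the table, origin under its centre; a bystander
Mind the look-alikes: they are no part of the job. Leave any brown or pink look-alike of the ring_large alone.

How it is judged:
By the outcome, as a careful person would: the job done as asked, in the order asked, and still so for the second after the job is handed in, while the arm keeps its last pose, push and grip.
It also fails if it takes over 38 s, if anything falls off the work surface, if the arm or the gripper's body presses on something with over 40 N, if the wrist force passes 120 N, or if a joint passes its speed limit or range.

## Robot

A 6-joint arm with a two-finger parallel gripper is mounted at the origin on a cart in front of the work surface, level with it; the furniture and walls round the work are solid. World frame = base frame: x ahead of the robot, y to its left, z up, the work surface at z = 0. Lengths are in m, angles in rad, forces in N, time in s.
With the tool pointing down it reaches from about 0.375 to 0.9 m from the base axis. Payload 3.1 kg.
Tool frame: the origin (TCP) lies midway between the tips of the shut fingers; the grasp point (between the pads) lies manip.hold_point_z behind it (manip.hold_point_z is the distance from the TCP to the grasp point, in m); z points along the fingers, y is the direction in which the jaws open and shut (so a half turn about z gives the same grasp; the last joint's range is limited). The gripper opens to 85 mm and grips with 20 to 120 N. Pads are 22 mm wide; open, the fingers measure 114 mm over their backs; the gripper's body (76 mm by 85 mm) begins 54 mm behind the grasp point. The pads swing forward as they close: fully open they stand 13 mm farther back than shut.
Start: joints at [1.04, 0.527, 1.433, -0, 1.181, -0.178], TCP at [0.216, 0.586, 0.203] pointing down, gripper open.
Joint ranges: [-3.08, 3.08], [-0.75, 2.2], [0.22, 2.44], [-1.43, 4.57], [0, 2.65], [-2.85, 2.85]. Speed limits (rad/s): [2.79, 2.79, 3.14, 3.14, 3.14, 3.14].

## Interface

Orientations are given as a unit quaternion [x, y, z, w].
In Python, from station import manip, snapshot, workorder, models gives the robot as it stands.
- The arm moves only by the tool jog_arm, never from a script. Its argument "commands" is a list of rows, each a list of 5 numbers: the opening in per cent of the stroke, from 0 (shut) to 100 (fully open), then the shift along the world's x, y, z in cm, then the turn about the world's z in rad. A call has 1 to 8 rows; each row shifts and turns the pose as measured when the row begins; what a row does not reach is not made up. A row lasts 1/12 s, in which the tool goes at most 41.7 mm and 7.16 degrees, less where a joint would pass 70% of its speed; a pose out of reach is approached as far as the arm can. A call with a gripper value outside its range is refused whole. The fingers move at their own pace and stop on an object; "squeeze" is the grip in N (left out, the last holds). Time passes only in rows, so rows that do not move let the fingers close. It gives the time, the measured TCP pose, the force and the opening at its end, in the units of the state.
- manip.sense(): the state, without advancing time (a new reading comes with each control period).
- snapshot(name): name is "side" or "top"; returns a dict with "image" (480x640x3 uint8, red, green, blue), "intrinsics" (3x3 intrinsics, pixels), "D" ([k1, k2, p1, p2, k3] as OpenCV has them; the pictures are not rectified), "extrinsics" (4x4, takes a point from camera to world coordinates). Camera axes: x right, y down, z forward; pixel columns grow to the right and rows downward; lengths in m; the calibration is good to about 2 mm. A picture is of the moment at which its call begins. There is no depth.
- workorder.sign_off(): hands the job in, once; it reports no verdict.
Trained networks look in a picture, given as the dict that the camera call returned (one of the last four; its "shot" number tells which), for a name from the list of things; names that differ only in an ending like _2 or _b are one class to them, and where a whole thing is asked for, a point or a joint stands for the part that bears it (a point fixed in the world has none). Each returns a list of dicts, best first, with "score" (0 to 1); they miss things now and then, are a little off and sometimes report something else, mostly with a low value. They report only what shows in the picture. A call takes as long as a camera call. They do not tell look-alikes from the thing itself.
- models.find_in(picture, name): "centre" ([x, y, z] in m, in world coordinates, good to about 4 mm: the middle of the surface that is visible of it).
- models.pinpoint(picture, name): "centre" ([x, y, z] in m, in world coordinates, good to about 4 mm: a listed point, or the origin of a listed thing).
The state is a dict: "t": time; "q": joint angles; "qd": joint speeds; "tau": joint torques, N m; "tcp_pos": TCP position; "tool_rot": TCP orientation; "force": force on the tool from outside, world axes, zero at the start; "ft_torque": the same for the moment, N m; "finger_gap": opening from 0.0 (shut) to 1.0 (fully open).
Only numpy, scipy, OpenCV 4.12 (cv2) and the standard library are available. Lean on these libraries where they do the work, as an engineer would, in place of code of your own. Each camera call takes 0.05 s, during which the arm holds its last target. There are 200 camera calls.

## Working session

There is one attempt and no reset: what is moved stays moved. The work goes in short steps, Python scripts to look and compute and a tool call to move; the robot and the scene stay as the last step left them, time stands still between calls to the robot, and variables do not carry over. Pictures are saved under pics/ and viewed, about 8 in all and at most 12, crops included, and the job is handed in when it is done.

Besides the shell and the picture viewer there is one more tool, called after "Emit:" by a JSON object that holds its "method" and its "body", one argument or row to a line. jog_arm: Moves the arm, as the interface text tells. Its arguments: {"type":"object","properties":{"commands":{"type":"array","items":{"type":"array","items":{"type":"number"}}},"squeeze":{"type":"number"}},"required":["commands"]}

```bash
mkdir -p pics
cat > h.py <<'E'
import numpy as np, cv2
from station import manip, snapshot, workorder, models
def save(s,n): cv2.imwrite(f'pics/{n}.png', s['image'][:,:,::-1])
def proj(s,P):
    T=np.linalg.inv(s['extrinsics']); p=(T[:3,:3]@np.atleast_2d(P).T+T[:3,3:]).T
    return cv2.projectPoints(p,np.zeros(3),np.zeros(3),np.array(s['intrinsics']),np.array(s['D']))[0][:,0]
E
python3 - <<'E'
from h import *
np.set_printoptions(precision=4,suppress=True)
print(manip.sense(), manip.hold_point_z)
for c in ['side','top']:
    s=snapshot(c); save(s,c+'1'); print(c, s['extrinsics'][:3,3], s['extrinsics'][:3,2])
    for n in ['ring_large_center','ring_medium_center','ring_small_center','gauge_rack','hook_tip','camera_stand','camera_lens','focus_point','v_block','loupe']:
        for r in models.pinpoint(s,n)[:3]: print(n, np.round(r['centre'],4), round(r['score'],2), {k:v for k,v in r.items() if k not in('centre','score')}, proj(s,r['centre']).round())
E
```

```text
{'t': 0.0, 'q': array([ 1.0395,  0.5285,  1.4339, -0.    ,  1.1814, -0.1785]), 'qd': array([-0.0008, -0.0012, -0.0008, -0.001 ,  0.0014,  0.0007]), 'tau': array([  0.0016, -44.2342, -17.8029,  -0.0001,   0.0083,  -0.    ]), 'tcp_pos': array([0.2155, 0.5858, 0.2015]), 'tool_rot': array([ 0.1755,  0.9845, -0.001 , -0.0004]), 'force': array([-0.0319,  0.0455, -1.1575]), 'ft_torque': array([ 0.0024,  0.0189, -0.0149]), 'finger_gap': 1.001465352435447} 0.0187
side [ 0.4079 -1.2229  0.6418] [ 0.0819  0.927  -0.3661]
ring_large_center [ 0.4032 -0.302   0.0287] 0.86 {} [[274. 355.]]
ring_large_center [ 0.5554 -0.2854  0.1219] 0.84 {} [[356. 303.]]
ring_large_center [ 0.4367 -0.1014  0.0267] 0.79 {} [[288. 303.]]
ring_medium_center [ 0.537  -0.0829  0.1208] 0.52 {} [[334. 258.]]
ring_medium_center [ 0.5521 -0.2851  0.1206] 0.26 {} [[354. 304.]]
ring_small_center [ 0.5501 -0.1843  0.1196] 0.75 {} [[346. 280.]]
gauge_rack [ 0.5766 -0.1813  0.0006] 0.69 {} [[357. 330.]]
hook_tip [ 0.5242 -0.1843  0.1421] 0.65 {} [[333. 270.]]
camera_stand [ 0.6014  0.2017 -0.0027] 0.77 {} [[346. 256.]]
camera_le
[... 360 characters left out ...]
 ] [ 0.106  -0.0184 -0.9942]
ring_large_center [ 0.4053 -0.3029  0.0283] 0.65 {} [[443. 290.]]
ring_large_center [ 0.5553 -0.2853  0.1197] 0.51 {} [[443. 222.]]
ring_large_center [ 0.4417 -0.1036  0.0258] 0.46 {} [[359. 276.]]
ring_medium_center [ 0.5357 -0.084   0.1185] 0.44 {} [[353. 232.]]
ring_small_center [ 0.5447 -0.1851  0.1171] 0.61 {} [[399. 227.]]
gauge_rack [ 0.5793 -0.1811  0.0036] 0.67 {} [[389. 219.]]
hook_tip [ 0.5205 -0.1877  0.136 ] 0.63 {} [[402. 237.]]
camera_stand [0.6012 0.198  0.0001] 0.76 {} [[233. 212.]]
camera_lens [0.5704 0.1991 0.2236] 0.92 {} [[216. 210.]]
v_block [ 0.3791  0.0186 -0.0027] 0.58 {} [[308. 303.]]
loupe [ 0.3989 -0.1956 -0.0037] 0.45 {} [[396. 294.]]
```

View pics/side1.png

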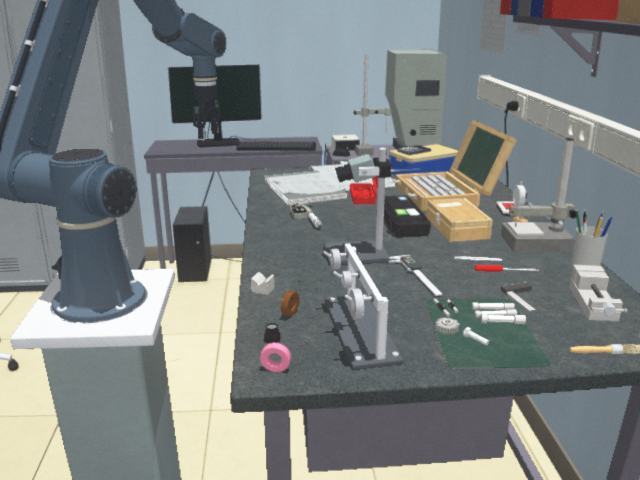

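View pics/top1.png

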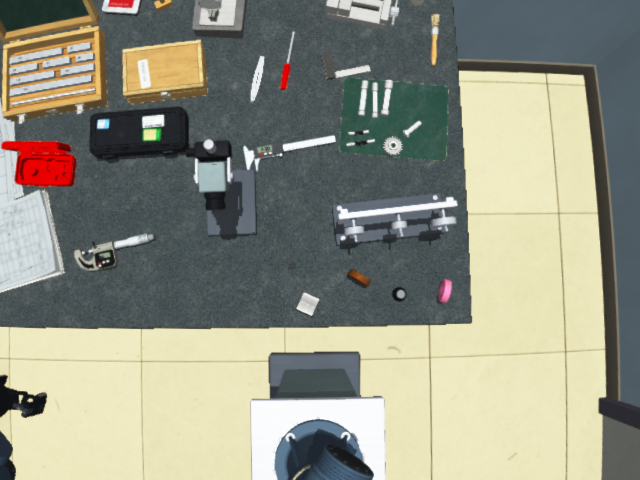

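```bash
cat >> h.py <<'E'
def crop(img,x0,y0,w,h,k):
    c=cv2.resize(img[y0:y0+h,x0:x0+w,::-1],None,fx=k,fy=k,interpolation=cv2.INTER_CUBIC)
    for i in range(0,w,10):
        if (x0+i)%10==0: cv2.line(c,(i*k,0),(i*k,6),(0,255,255),1); cv2.putText(c,str(x0+i),(i*k,18),0,.35,(0,255,255),1)
    for i in range(0,h,10): cv2.line(c,(0,i*k),(6,i*k),(0,255,255),1); cv2.putText(c,str(y0+i),(8,i*k+4),0,.35,(0,255,255),1)
    return c
E
python3 - <<'E'
from h import *
a=cv2.imread('pics/top1.png')[:,:,::-1]; b=cv2.imread('pics/side1.png')[:,:,::-1]
cv2.imwrite('pics/c1.png',np.hstack([crop(a,190,130,80,120,5),crop(b,320,140,80,120,5)]))
cv2.imwrite('pics/c2.png',np.vstack([crop(a,320,180,150,70,5)[:300],crop(b,320,240,150,60,5)]))
E
```

```text
(no output)
```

View pics/c1.png

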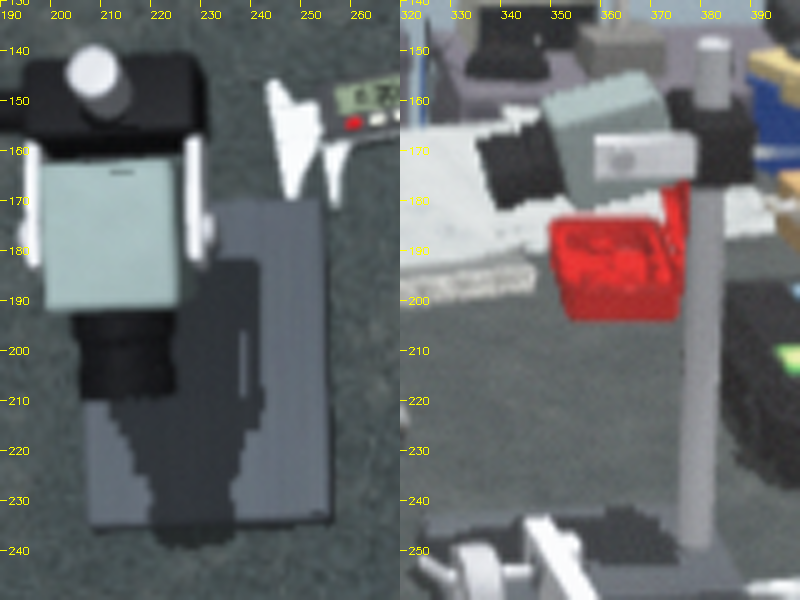

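View pics/c2.png

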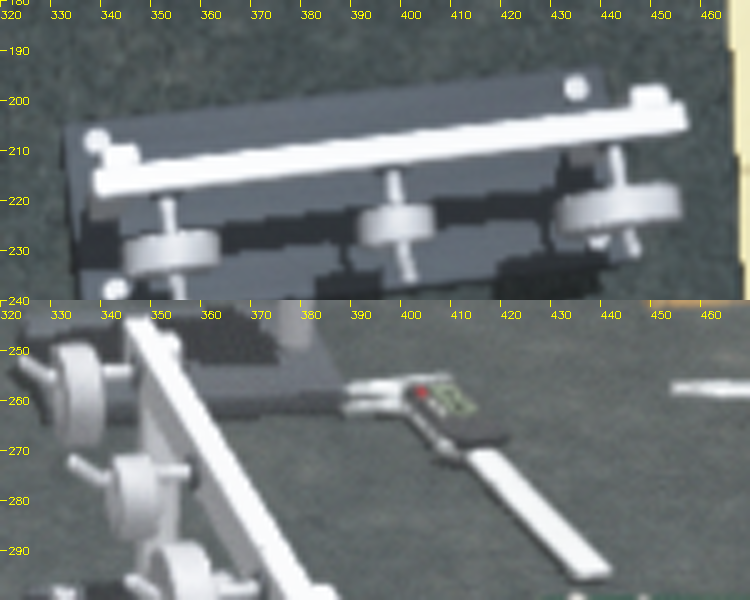

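```bash
cat > fit.py <<'E'
from h import *
from scipy.optimize import least_squares
np.set_printoptions(precision=4,suppress=True)
T=snapshot('top'); S=snapshot('side')
def fr(x,y,a): 
    R=np.array([[np.cos(a),-np.sin(a),0],[np.sin(a),np.cos(a),0],[0,0,1]]); return R,np.array([x,y,0])
def head(P,th): # local camera head coords (rel pivot) -> stand
    P=np.atleast_2d(P); c,s=np.cos(th),np.sin(th)
    return np.c_[P[:,0]*c+P[:,2]*s, P[:,1], -(-P[:,0]*s)+P[:,2]*c]+[.03,0,.24]
def cam(p):
    x,y,a,th,b,h=p; R,t=fr(x,y,a); W=lambda L:(R@np.atleast_2d(L).T).T+t
    return [proj(T,W([[-.06,.06,.015],[-.06,-.06,.015],[.1,-.06,.015],[.082,0,.29]]))-[[208,234.5],[256,233.8],[254,170],[208.6,144]],
     proj(T,W(head([[-.065,.02,0],[-.065,-.02,0],[b,.027,h],[b,-.027,h],[b+.058,.027,h],[b+.058,-.027,h]],th)))-[[206,209],[225,208.6],[199,192],[225.6,190.8],[198.2,162],[225.6,161]],
     proj(S,W(head([[-.065,0,.02],[-.065,0,-.02]],th)))-[[335.2,167.6],[340.6,182]],
     proj(S,W([[.082,0,.015]]))-[[379.4,250]]]
# head: x axis tilts so -x goes down
f=lambda p:np.concatenate([v.ravel() for v in cam(p)])
r=least_squares(f,[.6,.2,0,.24,-.03,.025],loss='soft_l1'); print('cam x y yaw tilt b h',r.x,'\n',[v.round(1).tolist() for v in cam(r.x)])
x,y,a,th,b,h=r.x; R,t=fr(x,y,a)
print('lens',R@head([-.065,0,0],th)[0]+t,'focus',R@head([-.165,0,0],th)[0]+t)
def rack(p):
    x,y,a,L=p; R,t=fr(x,y,a); W=lambda L:(R@np.atleast_2d(L).T).T+t
    return [proj(T,W([[.006,L,.142],[.006,-L,.142],[-.056,0,.138],[-.056,-.1,.138]]))-[[338.4,214],[456.6,200.6],[401.5,236],[446.4,230.5]],
      proj(S,W([[-.056,.1,.138],[-.056,0,.138]]))-[[324,251.7],[334,271.7]],
      (W([[-.034,.1,.121],[-.034,0,.121],[-.034,-.1,.121]])-[[.5363,-.0835,.121],[.5474,-.1847,.121],[.5554,-.2853,.121]])*300]
g=lambda p:np.concatenate([v.ravel() for v in rack(p)])
r=least_squares(g,[.578,-.181,.09,.124],loss='soft_l1'); print('rack',r.x,'\n',[v.round(1).tolist() for v in rack(r.x)])
x,y,a,L=r.x; R,t=fr(x,y,a); print('ring',R@[-.034,-.1,.121]+t,'tip',R@[-.056,-.1,.138]+t)
E
python3 fit.py
```

```text
cam x y yaw tilt b h [ 0.6056  0.2006  0.0157  0.252  -0.0394  0.0213] 
 [[[-1.6, 0.6], [0.2, -0.1], [1.2, -1.6], [0.5, -0.4]], [[-0.5, 0.1], [0.3, -0.1], [0.2, -0.2], [1.0, 0.1], [-0.5, 0.0], [-0.4, 0.1]], [[2.8, -0.6], [-6.7, -0.2]], [[-1.8, -1.7]]]
lens [0.5726 0.2001 0.2238] focus [0.4758 0.1986 0.1989]
rack [ 0.5801 -0.1811  0.0972  0.1309] 
 [[[-0.1, -0.7], [-0.0, 0.1], [-0.0, -0.7], [-0.0, -0.2]], [[-0.5, 0.3], [-1.0, 0.5]], [[0.1, -0.4, 0.0], [-0.3, 0.1, 0.0], [0.2, 0.4, 0.0]]]
ring [ 0.5559 -0.2839  0.121 ] tip [ 0.5341 -0.286   0.138 ]
```

```bash
sed -i 's/P\[:,0\]\*c+P\[:,2\]\*s,/P[:,0]*c-P[:,2]*s,/' fit.py; python3 fit.py
```

```text
cam x y yaw tilt b h [ 0.6061  0.2008  0.014   0.2761 -0.0293  0.0182] 
 [[[-1.7, 0.3], [0.1, -0.3], [1.2, -1.8], [0.4, -0.7]], [[-0.5, -0.2], [0.3, -0.4], [0.2, -0.2], [1.0, 0.1], [-0.6, 0.0], [-0.4, 0.1]], [[-1.0, 0.1], [-2.3, 0.2]], [[-1.6, -1.7]]]
lens [0.5736 0.2004 0.2223] focus [0.4774 0.199  0.195 ]
rack [ 0.5801 -0.1811  0.0972  0.1309] 
 [[[-0.1, -0.7], [-0.0, 0.1], [-0.0, -0.7], [-0.0, -0.2]], [[-0.5, 0.3], [-1.0, 0.5]], [[0.1, -0.4, 0.0], [-0.3, 0.1, 0.0], [0.2, 0.4, 0.0]]]
ring [ 0.5559 -0.2839  0.121 ] tip [ 0.5341 -0.286   0.138 ]
```

```bash
cat >> fit.py <<'E'
print('--- edges')
g=cv2.cvtColor(S['image'],cv2.COLOR_RGB2GRAY).astype(float)
for v in range(164,186): print(v, g[v,330:352].astype(int))
E
python3 fit.py | sed -n '/---/,$p'
```

```text
--- edges
164 [115 118 140 143 143 143 158 157 158 174 185 200 215 224 178 171 156  96
  73 107 148 176]
165 [190 190 195 197 196 198 209 208 204 212 214 214 192 212 105  83  73  63
  61  75 121 149]
166 [223 222 221 220 221 217 219 211 167 161 165 161 140 154  78  61  60  60
  58  64  93 122]
167 [226 224 223 224 222 171 161 153  89  78  78  76  71  77  61  58  63  60
  59  57  75 115]
168 [226 224 225 224 219 111  80  74  60  60  62  60  64  61  59  53  60  60
  61  52  70 111]
169 [225 227 226 226 220 113  62  61  60  59  64  60  58  62  58  53  59  62
  61  56  66  97]
170 [223 224 225 225 223 179  85  62  59  63  60  58  62  59  58  59  57  60
  60  56  58  83]
171 [221 225 226 227 227 217 101  62  61  62  64  59  59  60  61  59  59  63
  62  57  59  71]
172 [221 223 225 227 227 221 127  72  59  61  62  63  63  62  65  58  57  61
  57  51  54  65]
173 [221 220 222 223 223 221 136  80  66  62  62  64  60  56  60  58  56  55
  55  50  49  60]
174 [222 220 220 221 223 221 186  99  61  61  62  61  54  55  54  56  52  49
  50  49  54  49]
175 [220 220 218 219 219 222 214 112  64  56 
[... 299 characters left out ...]
0  50  49  48  52
  49  46  55  78]
179 [226 223 224 225 222 222 219 211 120  56  48  47  49  48  56  77  80  88
  81  80  99 172]
180 [225 224 225 227 224 222 222 217 181  80  51  46  51  81 106 178 183 183
 184 182 187 217]
181 [225 226 226 225 226 226 223 221 211 109  81  81  99 180 194 222 224 224
 224 223 223 223]
182 [224 226 227 226 227 226 226 224 221 185 180 184 190 223 224 227 226 226
 226 226 223 220]
183 [221 221 225 226 228 226 227 226 223 221 220 220 220 225 225 225 225 226
 225 220 191 169]
184 [216 220 222 226 226 227 226 225 224 222 221 221 221 220 220 223 221 222
 220 195 144 105]
185 [204 215 217 220 222 224 225 224 220 219 219 217 218 201 211 216 219 221
 217 168 115  94]
```

Emit:
{"method": "jog_arm", "body": {
  "commands": [
    [100, 1.5, -4, 0.5, 0],
    [100, 1.5, -4, 0.5, 0],
    [100, 1.5, -4, 0.5, 0],
    [100, 1.5, -4, 0.5, 0],
    [100, 1.5, -4, 0, 0],
    [100, 1.5, -4, 0, 0],
    [100, 1.5, -4, 0, 0],
    [100, 1.5, -4, 0, 0]
  ]
}}

```text
t: 2.07
tcp_pos: [0.3316, 0.2771, 0.2227]
tool_rot: [0.168, 0.986, 0.005, 0.002]
force: [1.2, -0.6, -0.1]
finger_gap: 1.001
```

```bash
cat > m2.py <<'E'
import re
src=open('fit.py').read().split("print('--- edges')")[0]
from h import *
import io,contextlib
with contextlib.redirect_stdout(io.StringIO()): exec(src)
old=cv2.cvtColor(cv2.imread('pics/top1.png'),cv2.COLOR_BGR2GRAY).astype(float)
lens=np.array([.5735,.2005,.223])
for yaw in (-.03,.014,.06):
  for th in (.2,.24,.28,.32):
    R,_=fr(0,0,yaw); an=np.linspace(0,2*np.pi,721)
    L=np.c_[0*an,.02*np.cos(an),.02*np.sin(an)]; c,s=np.cos(th),np.sin(th)
    P=np.c_[L[:,0]*c-L[:,2]*s,L[:,1],L[:,0]*s+L[:,2]*c]@R.T+lens
    uv=proj(S,P); e=[]
    for v in range(168,181,2):
        m=abs(uv[:,1]-v-.0)<.25; e.append(uv[m,0].min())
    k=np.polyfit(range(168,181,2),e,1)[0]; print(yaw,th,'slope %.3f'%k,'mid %.2f'%np.mean(e),'rows',uv[:,1].min().round(1),uv[:,1].max().round(1))
# plate edges in top view
def sub(p,thr):
    i=np.where((p[:-1]-thr)*(p[1:]-thr)<=0)[0]; return i,p
for u in (212,214,216,242,245,248,251): print(u,old[228:240,u].astype(int))
for v in (176,184,192,200,208,216,224,230): print(v,old[v,248:262].astype(int))
E
python3 m2.py
```

```text
-0.03 0.2 slope 0.203 mid 335.90 rows 166.9 182.4
-0.03 0.24 slope 0.246 mid 335.94 rows 167.0 182.4
-0.03 0.28 slope 0.289 mid 335.98 rows 167.1 182.3
-0.03 0.32 slope 0.329 mid 335.88 rows 167.2 182.2
0.014 0.2 slope 0.208 mid 335.62 rows 166.9 182.4
0.014 0.24 slope 0.250 mid 335.66 rows 167.0 182.3
0.014 0.28 slope 0.293 mid 335.70 rows 167.1 182.3
0.014 0.32 slope 0.338 mid 335.74 rows 167.2 182.2
0.06 0.2 slope 0.213 mid 335.32 rows 167.0 182.4
0.06 0.24 slope 0.254 mid 335.36 rows 167.0 182.3
0.06 0.28 slope 0.298 mid 335.41 rows 167.1 182.2
0.06 0.32 slope 0.343 mid 335.45 rows 167.2 182.1
212 [107 109 108 108 108 107  92  63  62  74  74  79]
214 [106 106 107 108 108 106  90  61  67  77  75  81]
216 [109 109 109 109 109 109  94  61  69  76  74  77]
242 [110 110 110 110 108  92  55  47  70  75  76  80]
245 [108 107 109 107 106  86  54  44  70  79  82  82]
248 [107 107 109 109 104  84  52  49  73  78  82  85]
251 [109 108 109 107 101  79  54  73  82  80  84  83]
176 [103 102 102 104 104  97  80  73  79  90  88  83  79  80]
184 [103 103 103 103 102  99  84  56  82  86  82  82  85  86]
192 [102 103 102 104 104 102  91  55  68  81  79  75  82  84]
200 [104 104 103 104 106 103  92  59  75  75  77  77  82  82]
208 [106 106 105 107 107 105  98  71  62  75  85  88  82  79]
216 [108 106 106 107 110 109 105  79  48  64  72  81  85  86]
224 [108 107 108 110 112 110 109  87  52  73  81  81  81  83]
230 [109 107 109 109 111 110 111  88  56  83  85  84  86  84]
```

Emit:
{"method": "jog_arm", "body": {
  "commands": [
    [100, 1.5, -4, 0, 0],
    [100, 1.5, -4, 0, 0],
    [100, 1.5, -4, 0, 0],
    [100, 1.5, -4, 0, 0],
    [100, 1.5, -4, 0, 0],
    [100, 1.5, -4, 0, 0],
    [100, 1.5, -4, 0, 0],
    [100, 1.5, -4, 0, 0]
  ]
}}

```text
t: 2.83
tcp_pos: [0.45, -0.0324, 0.2254]
tool_rot: [0.165, 0.986, 0.008, 0.006]
force: [0.8, 1.0, 0.4]
finger_gap: 1.003
```

```bash
cat >> h.py <<'E'
def back(s,uv,z):
    n=cv2.undistortPoints(np.array(uv,float).reshape(-1,1,2),np.array(s['intrinsics']),np.array(s['D']))[:,0]
    E=np.array(s['extrinsics']); d=np.c_[n,np.ones(len(n))]@E[:3,:3].T; o=E[:3,3]
    return o+d*((z-o[2])/d[:,2])[:,None]
E
python3 - <<'E'
from h import *
T=snapshot('top')
np.set_printoptions(precision=4,suppress=True)
F=back(T,[(212,234.25),(214,234.2),(216,234.3),(242,233.2),(245,233.05),(248,232.95),(251,232.7)],.015)
Rt=back(T,[(253.73,184),(254.08,192),(254.12,200),(254.37,208),(254.65,216),(254.95,224),(255.,230)],.015)
print('yaw front',-np.arctan(np.polyfit(F[:,1],F[:,0],1)[0]),'yaw right',np.arctan(np.polyfit(Rt[:,0],Rt[:,1],1)[0]))
print(F.mean(0),Rt.mean(0))
print(manip.sense()['tcp_pos'],manip.sense()['tool_rot'])
E
```

```text
yaw front 0.026077746544923164 yaw right 0.028324927652448262
[0.5477 0.1966 0.015 ] [0.6097 0.1441 0.015 ]
[ 0.4555 -0.0403  0.2261] [0.1668 0.9859 0.0047 0.0102]
```

Emit:
{"method": "jog_arm", "body": {
  "commands": [
    [100, 1, -4, 0, -0.05],
    [100, 1, -4, 0, -0.05],
    [100, 1, -4, 0, -0.05],
    [100, 0.5, -4, 0, -0.05],
    [100, 0.5, -3, 0, -0.04],
    [100, 0, 0, 0, 0]
  ]
}}

```text
t: 3.38
tcp_pos: [0.498, -0.229, 0.2266]
tool_rot: [0.29, 0.957, 0.004, 0.014]
force: [0.7, -0.3, -0.1]
finger_gap: 1.002
```

Emit:
{"method": "jog_arm", "body": {
  "commands": [
    [100, 1, -0.9, 0, 0.115],
    [100, 1, -0.9, 0, 0.115],
    [100, 1, -0.9, 0, 0.115],
    [100, 1, -0.9, 0, 0.115],
    [100, 1, -0.9, 0, 0.115],
    [100, 0.5, -0.5, 0, 0.115],
    [100, 0, 0, 0, 0],
    [100, 0, 0, 0, 0]
  ]
}}

```text
t: 4.05
tcp_pos: [0.5587, -0.2717, 0.2248]
tool_rot: [-0.068, 0.998, 0.011, 0.01]
force: [-0.0, -0.4, -1.2]
finger_gap: 0.998
```

```bash
cat >> h.py <<'E'
from scipy.spatial.transform import Rotation as Ro
def st():
    s=manip.sense(); R=Ro.from_quat(s['tool_rot']).as_matrix()
    print('t %.2f'%s['t'],'tcp',np.round(s['tcp_pos'],4),'ztool',R[:,2].round(3),'yaw_y',round(float(np.arctan2(R[1,1],R[0,1])-np.pi/2),4),'gp',(np.array(s['tcp_pos'])-R[:,2]*manip.hold_point_z).round(4),'q',np.round(s['q'],2),'f',np.round(s['force'],1),'gap',round(s['finger_gap'],3))
E
python3 -c "from h import *; st()"
```

```text
t 4.05 tcp [ 0.5587 -0.2717  0.2248] ztool [ 0.018  0.023 -1.   ] yaw_y 0.136 gp [ 0.5584 -0.2722  0.2435] q [-0.65  0.5   1.42  0.03  1.22 -2.36] f [-0.  -0.4 -1.2] gap 0.998
```

Emit:
{"method": "jog_arm", "body": {
  "commands": [
    [100, -0.2, -1.2, 0, -0.04],
    [100, 0, 0, -1.5, 0],
    [100, 0, 0, -1.5, 0],
    [100, 0, 0, 0, 0],
    [100, 0, 0, 0, 0]
  ]
}}

```text
t: 4.47
tcp_pos: [0.5564, -0.2769, 0.195]
tool_rot: [-0.043, 0.999, 0.012, 0.01]
force: [0.2, 0.6, -0.2]
finger_gap: 0.999
```

```bash
python3 -c "
from h import *; st()
T=snapshot('top');S=snapshot('side')
cv2.imwrite('pics/c3.png',np.hstack([crop(T['image'],400,170,80,100,5),crop(S['image'],315,230,80,100,5)]))"
```

```text
t 4.47 tcp [ 0.5564 -0.2769  0.195 ] ztool [ 0.018  0.024 -1.   ] yaw_y 0.0861 gp [ 0.5561 -0.2774  0.2137] q [-0.66  0.53  1.45  0.03  1.16 -2.33] f [ 0.2  0.6 -0.2] gap 0.999
```

View pics/c3.png

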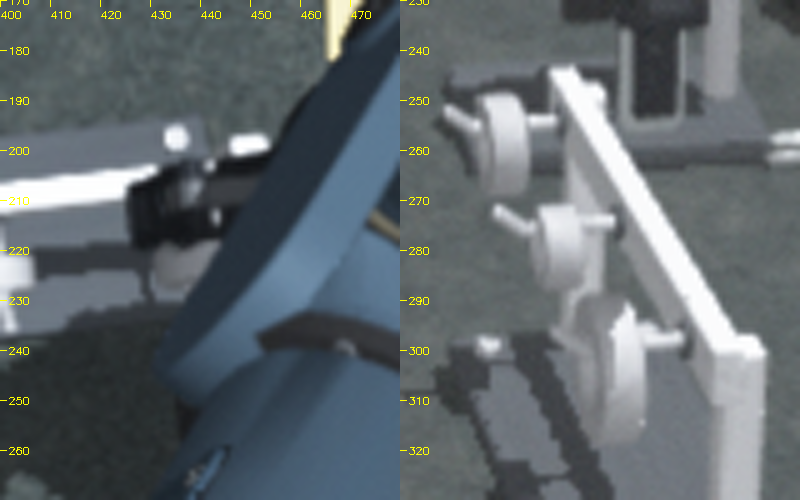

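Emit:
{"method": "jog_arm", "body": {
  "commands": [
    [100, 0, -0.8, -2.5, 0.01],
    [100, 0, 0, -2.5, 0],
    [100, 0, 0, -2, 0],
    [100, 0, 0, -1.3, 0],
    [100, 0, 0, 0, 0],
    [100, 0, 0, 0, 0]
  ]
}}

```text
t: 5.07
tcp_pos: [0.561, -0.2867, 0.1175]
tool_rot: [-0.048, 0.999, 0.007, 0.016]
force: [1.0, 0.2, -0.2]
finger_gap: 0.998
```

```bash
python3 -c "
from h import *; st()"
```

```text
t 5.07 tcp [ 0.561  -0.2867  0.1175] ztool [ 0.031  0.015 -0.999] yaw_y 0.0954 gp [ 0.5605 -0.287   0.1362] q [-0.67  0.63  1.51  0.04  0.99 -2.35] f [ 1.   0.2 -0.2] gap 0.998
```

Emit:
{"method": "jog_arm", "body": {
  "commands": [
    [100, -0.5, 0.3, -1.2, 0],
    [100, 0, 0, -0.7, 0],
    [100, 0, 0, 0, 0],
    [100, 0, 0, 0, 0]
  ]
}}

```text
t: 5.4
tcp_pos: [0.5594, -0.2856, 0.1035]
tool_rot: [-0.047, 0.999, 0.004, 0.019]
force: [0.2, -0.8, -0.1]
finger_gap: 1.0
```

```bash
python3 -c "
from h import *; st()"
```

```text
t 5.40 tcp [ 0.5594 -0.2856  0.1035] ztool [ 0.038  0.009 -0.999] yaw_y 0.095 gp [ 0.5587 -0.2858  0.1222] q [-0.67  0.64  1.54  0.04  0.94 -2.35] f [ 0.2 -0.8 -0.1] gap 1.0
```

Emit:
{"method": "jog_arm", "body": {
  "commands": [
    [100, -0.35, 0.2, -0.7, 0],
    [100, 0, 0, 0, 0],
    [55, 0, 0, 0, 0],
    [55, 0, 0, 0, 0],
    [55, 0, 0, 0, 0],
    [55, 0, 0, 0, 0]
  ],
  "squeeze": 25
}}

```text
t: 5.9
tcp_pos: [0.5579, -0.2853, 0.0996]
tool_rot: [-0.047, 0.999, 0.001, 0.022]
force: [-0.6, 0.4, 1.2]
finger_gap: 0.557
```

```bash
python3 -c "
from h import *; st()"
```

```text
t 5.90 tcp [ 0.5579 -0.2853  0.0996] ztool [ 0.044  0.005 -0.999] yaw_y 0.0949 gp [ 0.5571 -0.2854  0.1182] q [-0.67  0.64  1.55  0.04  0.92 -2.36] f [-0.6  0.4  1.2] gap 0.557
```

Emit:
{"method": "jog_arm", "body": {
  "commands": [
    [20, 0, 0, 0, 0],
    [20, 0, 0, 0, 0],
    [20, 0, 0, 0, 0],
    [20, 0, 0, 0, 0]
  ],
  "squeeze": 25
}}

```text
t: 6.23
tcp_pos: [0.5578, -0.2854, 0.0996]
tool_rot: [-0.047, 0.999, 0.001, 0.022]
force: [-0.7, -0.5, 1.0]
finger_gap: 0.558
```

```bash
python3 -c "
from h import *; st()
T=snapshot('top');S=snapshot('side')
cv2.imwrite('pics/c4.png',np.hstack([crop(T['image'],400,170,80,100,5),crop(S['image'],315,230,80,100,5)]))
for s in (T,S): print([(np.round(r['centre'],4),round(r['score'],2)) for r in models.pinpoint(s,'ring_large_center')])"
```

```text
t 6.23 tcp [ 0.5578 -0.2854  0.0996] ztool [ 0.043  0.005 -0.999] yaw_y 0.0947 gp [ 0.557  -0.2854  0.1183] q [-0.67  0.64  1.55  0.04  0.92 -2.36] f [-0.7 -0.5  1. ] gap 0.558
[]
[(array([ 0.5535, -0.2884,  0.1197]), 0.78), (array([ 0.4381, -0.1024,  0.0245]), 0.73), (array([ 0.4042, -0.3063,  0.0294]), 0.58)]
```

View pics/c4.png

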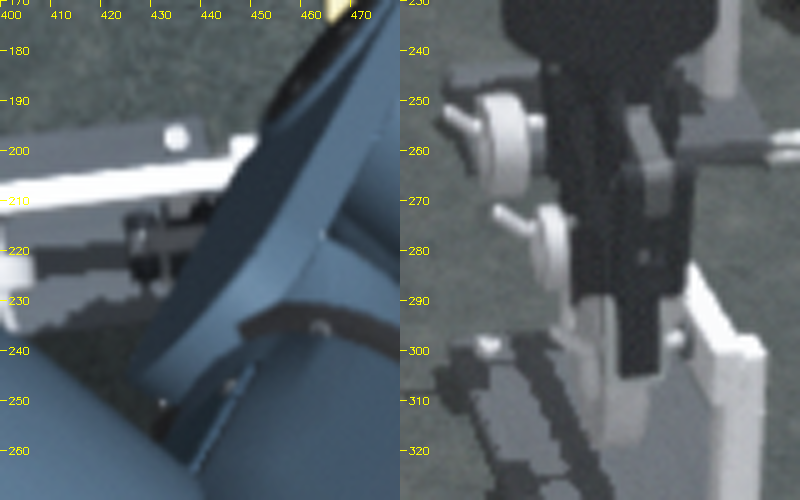

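```bash
python3 -c "
from h import *
S=snapshot('side')
for y in (-.314,-.325):
  for z in (.095,.105,.115,.125): print(y,z,proj(S,[[.546,y,z],[.557,y,z],[.568,y,z]]).round(1).tolist())
R=Ro.from_euler('z',.097).as_matrix()
for dz in (-.028,-.012,0,.012,.028): print('ring near face',dz,proj(S,[np.array([.5559,-.2839,.121])+R@[s*.008,0,dz] for s in (-1,1)]).round(1).tolist())"
```

```text
-0.314 0.095 [[352.4, 324.0], [358.4, 323.7], [364.4, 323.4]]
-0.314 0.105 [[352.5, 319.2], [358.6, 318.9], [364.6, 318.6]]
-0.314 0.115 [[352.6, 314.3], [358.7, 314.0], [364.8, 313.8]]
-0.314 0.125 [[352.7, 309.4], [358.9, 309.1], [365.0, 308.9]]
-0.325 0.095 [[353.2, 327.2], [359.3, 326.9], [365.4, 326.6]]
-0.325 0.105 [[353.3, 322.3], [359.5, 322.0], [365.6, 321.7]]
-0.325 0.115 [[353.5, 317.4], [359.6, 317.1], [365.8, 316.9]]
-0.325 0.125 [[353.6, 312.5], [359.8, 312.2], [365.9, 311.9]]
ring near face -0.028 [[351.2, 316.7], [359.6, 315.9]]
ring near face -0.012 [[351.4, 309.1], [359.8, 308.4]]
ring near face 0 [[351.5, 303.4], [360.0, 302.6]]
ring near face 0.012 [[351.7, 297.6], [360.2, 296.8]]
ring near face 0.028 [[351.9, 289.8], [360.5, 289.0]]
```

```bash
python3 -c "
from h import *
S=snapshot('side'); s=manip.sense(); R=Ro.from_quat(s['tool_rot']).as_matrix(); p=np.array(s['tcp_pos'])
c=crop(S['image'],310,190,100,75+60,6)[:,:]
c=cv2.resize(c,None,fx=.74,fy=.74)
k=6*.74
c2=c.copy()
for q,col in [((0,0,0),(0,0,255)),((0,.028,-.0187),(0,255,0)),((0,-.028,-.0187),(0,255,255)),((0,0,-.0727),(255,0,0)),((0,-.042,-.0727),(255,0,255)),((0,.042,-.0727),(255,255,0))]:
    u=proj(S,p+R@np.array(q))[0]; print(q,(p+R@np.array(q)).round(3),u.round(1)); cv2.circle(c2,(int((u[0]-310)*k),int((u[1]-190)*k)),4,col,-1)
cv2.imwrite('pics/c5.png',np.hstack([c,c2])[:600,:])
print(np.hstack([c,c2]).shape)"
```

```text
(0, 0, 0) [ 0.558 -0.285  0.1  ] [356.6 313.6]
(0, 0.028, -0.0187) [ 0.554 -0.258  0.118] [352.9 297.5]
(0, -0.028, -0.0187) [ 0.56  -0.313  0.118] [360.2 312.2]
(0, 0, -0.0727) [ 0.555 -0.286  0.172] [355.9 278.3]
(0, -0.042, -0.0727) [ 0.559 -0.328  0.172] [361.7 289. ]
(0, 0.042, -0.0727) [ 0.551 -0.244  0.172] [350.6 268.4]
(599, 888, 3)
```

View pics/c5.png

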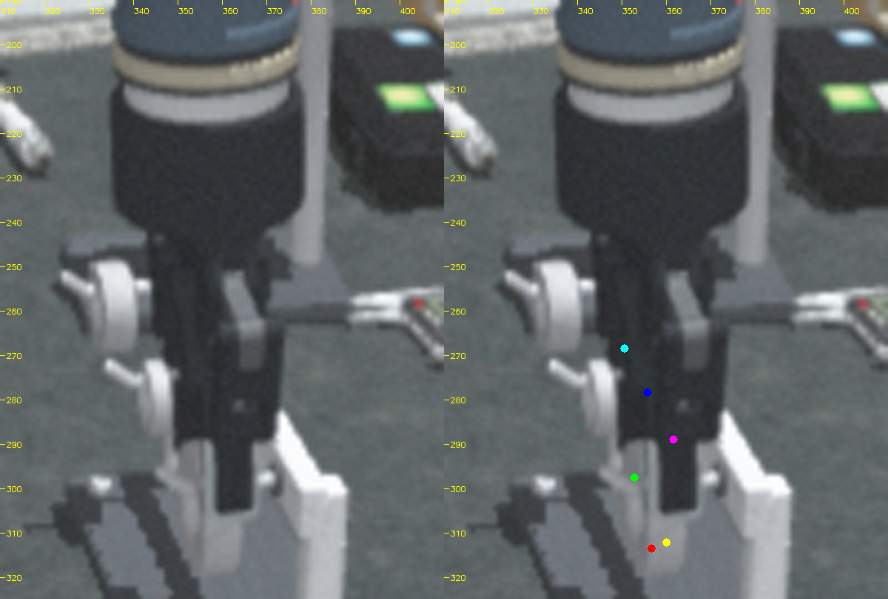

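Emit:
{"method": "jog_arm", "body": {
  "commands": [
    [90, 0, 0, 0, 0],
    [90, 0, 0, 0, 0],
    [90, 0, 0, 0, 0],
    [90, -0.1, 0, -0.7, 0],
    [90, -0.1, 0.05, -0.7, 0],
    [90, 0, 0, 0, 0]
  ]
}}

```text
t: 7.03
tcp_pos: [0.5561, -0.2848, 0.0846]
tool_rot: [-0.047, 0.999, 0.001, 0.022]
force: [-0.4, 0.5, 0.3]
finger_gap: 0.9
```

```bash
python3 -c "
from h import *; st()"
```

```text
t 7.03 tcp [ 0.5561 -0.2848  0.0846] ztool [ 0.045  0.004 -0.999] yaw_y 0.0948 gp [ 0.5553 -0.2849  0.1032] q [-0.67  0.66  1.56  0.04  0.89 -2.36] f [-0.4  0.5  0.3] gap 0.9
```

Emit:
{"method": "jog_arm", "body": {
  "commands": [
    [20, 0, 0, 0, 0],
    [20, 0, 0, 0, 0],
    [20, 0, 0, 0, 0],
    [20, 0, 0, 0, 0],
    [20, 0, 0, 0, 0]
  ],
  "squeeze": 25
}}

```text
t: 7.45
tcp_pos: [0.5555, -0.2844, 0.084]
tool_rot: [-0.047, 0.999, 0.002, 0.022]
force: [0.4, 0.7, 0.1]
finger_gap: 0.643
```

```bash
python3 -c "
from h import *; st()"
```

```text
t 7.45 tcp [ 0.5555 -0.2844  0.084 ] ztool [ 0.043  0.005 -0.999] yaw_y 0.0947 gp [ 0.5547 -0.2845  0.1027] q [-0.67  0.66  1.56  0.04  0.89 -2.36] f [0.4 0.7 0.1] gap 0.643
```

Emit:
{"method": "jog_arm", "body": {
  "commands": [
    [90, 0, 0, 0, 0],
    [90, 0, 0, 0, 0],
    [90, 0, 0, -0.7, 0],
    [90, 0, 0, 0, 0],
    [20, 0, 0, 0, 0],
    [20, 0, 0, 0, 0],
    [20, 0, 0, 0, 0],
    [20, 0, 0, 0, 0]
  ]
}}

```text
t: 8.12
tcp_pos: [0.5559, -0.285, 0.0764]
tool_rot: [-0.047, 0.999, 0.001, 0.022]
force: [-1.8, 0.4, 0.3]
finger_gap: 0.648
```

```bash
python3 -c "
from h import *; st()
S=snapshot('side')
cv2.imwrite('pics/c6.png',crop(S['image'],315,230,100,75,8))
"
```

```text
t 8.12 tcp [ 0.5559 -0.285   0.0764] ztool [ 0.044  0.004 -0.999] yaw_y 0.0948 gp [ 0.5551 -0.285   0.0951] q [-0.67  0.67  1.57  0.04  0.87 -2.36] f [-1.8  0.4  0.3] gap 0.648
```

View pics/c6.png

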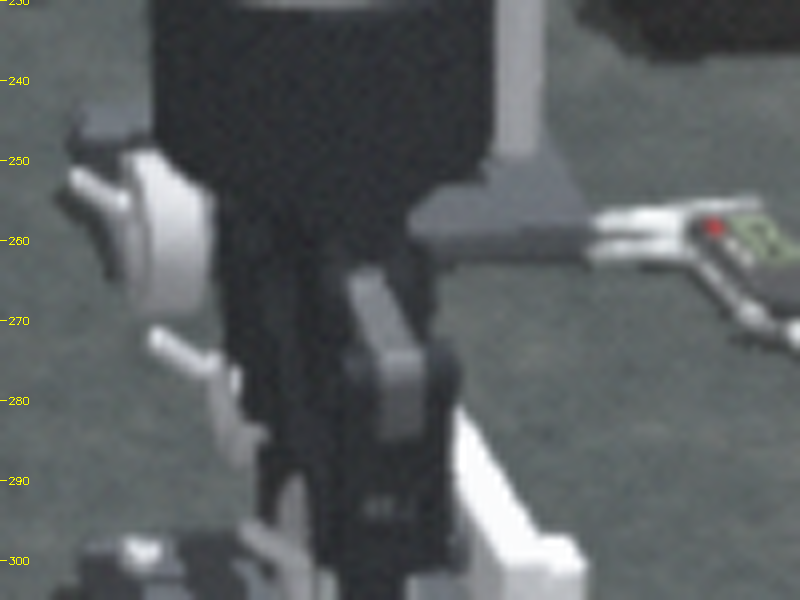

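Emit:
{"method": "jog_arm", "body": {
  "commands": [
    [20, 0, 0, 1.2, 0],
    [20, 0, 0, 0, 0],
    [20, 0, 0, 0, 0]
  ]
}}

```text
t: 8.42
tcp_pos: [0.5548, -0.2839, 0.0881]
tool_rot: [-0.047, 0.999, 0.002, 0.021]
force: [-0.8, 0.0, -2.5]
finger_gap: 0.645
```

```bash
python3 -c "
from h import *; st()"
```

```text
t 8.42 tcp [ 0.5548 -0.2839  0.0881] ztool [ 0.041  0.007 -0.999] yaw_y 0.0948 gp [ 0.554  -0.2841  0.1068] q [-0.67  0.66  1.56  0.04  0.9  -2.36] f [-0.8  0.  -2.5] gap 0.645
```

Emit:
{"method": "jog_arm", "body": {
  "commands": [
    [20, -0.8, -0.08, 0.1, 0],
    [20, -0.8, -0.08, 0, 0],
    [20, 0, 0, 0, 0]
  ]
}}

```text
t: 8.67
tcp_pos: [0.537, -0.285, 0.0889]
tool_rot: [-0.048, 0.999, 0.003, 0.02]
force: [-0.1, 0.7, -2.3]
finger_gap: 0.643
```

Emit:
{"method": "jog_arm", "body": {
  "commands": [
    [20, -1.2, -0.15, 0.05, 0],
    [20, -1.2, -0.15, 0, 0],
    [20, -1.2, -0.15, 0, 0],
    [20, -1.2, -0.1, 0, 0],
    [20, 0, 0, 0, 0],
    [20, 0, 0, 0, 0]
  ]
}}

```text
t: 9.17
tcp_pos: [0.4836, -0.2901, 0.0888]
tool_rot: [-0.047, 0.999, 0.004, 0.02]
force: [0.8, -0.7, -3.0]
finger_gap: 0.644
```

```bash
python3 -c "
from h import *; st()
for c in ('side','top'):
  s=snapshot(c)
  for n in ('ring_large_center','hook_tip','ring_small_center','ring_medium_center'):
    print(c,n,[(np.round(r['centre'],4),round(r['score'],2)) for r in models.pinpoint(s,n)][:4])
  if c=='side': a=crop(s['image'],290,240,100,85,7); cv2.imwrite('pics/c7.png',a)
"
```

```text
t 9.17 tcp [ 0.4836 -0.2901  0.0888] ztool [ 0.039  0.009 -0.999] yaw_y 0.0933 gp [ 0.4829 -0.2903  0.1074] q [-0.76  0.59  1.71  0.05  0.81 -2.45] f [ 0.8 -0.7 -3. ] gap 0.644
side ring_large_center [(array([ 0.405 , -0.3079,  0.0289]), 0.86), (array([ 0.4391, -0.0998,  0.0258]), 0.78), (array([ 0.4841, -0.2928,  0.1334]), 0.42)]
side hook_tip [(array([ 0.5227, -0.1862,  0.1399]), 0.72)]
side ring_small_center [(array([ 0.5515, -0.1869,  0.1182]), 0.43)]
side ring_medium_center [(array([0.3778, 0.0193, 0.0019]), 0.7), (array([ 0.5348, -0.0827,  0.1233]), 0.46)]
top ring_large_center [(array([ 0.4436, -0.1024,  0.0243]), 0.46)]
top hook_tip [(array([ 0.5219, -0.1886,  0.137 ]), 0.91)]
top ring_small_center [(array([ 0.5461, -0.1843,  0.1188]), 0.5)]
top ring_medium_center [(array([ 0.5334, -0.0815,  0.1198]), 0.72)]
```

View pics/c7.png

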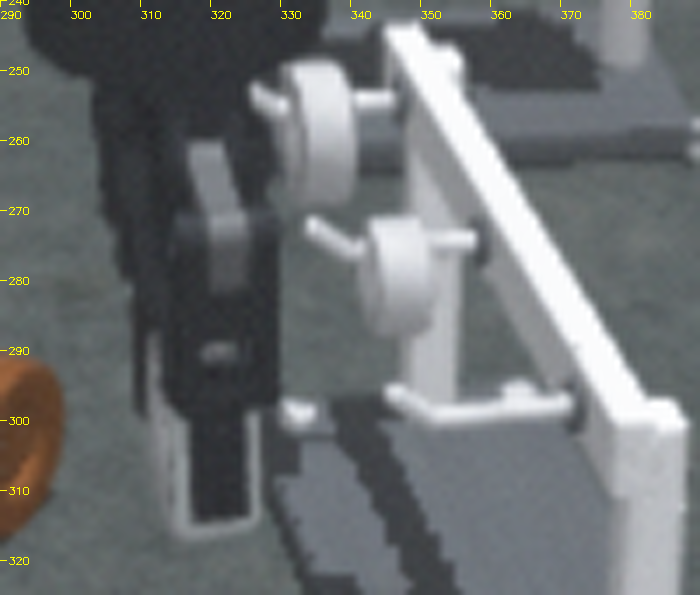

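Emit:
{"method": "jog_arm", "body": {
  "commands": [
    [20, 0, 0, -0.9, 0],
    [20, 0.5, 0.05, -0.8, 0],
    [20, 1.2, 0.1, 0, 0],
    [20, 1.0, 0.1, 0, 0],
    [20, 0, 0, 0, 0],
    [20, 0, 0, 0, 0]
  ]
}}

```text
t: 10.17
tcp_pos: [0.5151, -0.2868, 0.0688]
tool_rot: [-0.048, 0.999, 0.004, 0.02]
force: [-0.5, 0.6, -2.2]
finger_gap: 0.642
```

```bash
python3 -c "
from h import *; st()"
```

```text
t 10.17 tcp [ 0.5151 -0.2868  0.0688] ztool [ 0.039  0.009 -0.999] yaw_y 0.0955 gp [ 0.5144 -0.287   0.0875] q [-0.72  0.65  1.66  0.05  0.81 -2.41] f [-0.5  0.6 -2.2] gap 0.642
```

Emit:
{"method": "jog_arm", "body": {
  "commands": [
    [20, 0.3, 0.03, 0.35, 0],
    [20, 0, 0, 0, 0],
    [20, 0.2, 0.02, 0, 0],
    [20, 0, 0, 0, 0]
  ]
}}

```text
t: 10.5
tcp_pos: [0.5212, -0.2861, 0.073]
tool_rot: [-0.048, 0.999, 0.004, 0.02]
force: [1.3, 0.0, -2.9]
finger_gap: 0.644
```

Emit:
{"method": "jog_arm", "body": {
  "commands": [
    [20, 0.15, 0.015, 0, 0],
    [20, 0, 0, 0, 0]
  ]
}}

```text
t: 10.67
tcp_pos: [0.5226, -0.286, 0.0733]
tool_rot: [-0.048, 0.999, 0.003, 0.02]
force: [-0.1, -0.9, -2.2]
finger_gap: 0.646
```

Emit:
{"method": "jog_arm", "body": {
  "commands": [
    [20, 0.15, 0.015, 0, 0],
    [20, 0, 0, 0, 0]
  ]
}}

```text
t: 10.83
tcp_pos: [0.5239, -0.2859, 0.0735]
tool_rot: [-0.048, 0.999, 0.004, 0.02]
force: [-0.1, -0.4, -2.5]
finger_gap: 0.643
```

Emit:
{"method": "jog_arm", "body": {
  "commands": [
    [20, 0.12, 0.01, 0, 0],
    [20, 0, 0, 0, 0]
  ]
}}

```text
t: 11.0
tcp_pos: [0.525, -0.2858, 0.0735]
tool_rot: [-0.048, 0.999, 0.004, 0.02]
force: [0.3, -0.2, -2.3]
finger_gap: 0.645
```

Emit:
{"method": "jog_arm", "body": {
  "commands": [
    [20, 0.12, 0.01, 0, 0],
    [20, 0, 0, 0, 0]
  ]
}}

```text
t: 11.17
tcp_pos: [0.5263, -0.2857, 0.0734]
tool_rot: [-0.048, 0.999, 0.004, 0.02]
force: [0.0, -0.4, -2.2]
finger_gap: 0.645
```

Emit:
{"method": "jog_arm", "body": {
  "commands": [
    [20, 0.12, 0.01, -0.05, 0],
    [20, 0, 0, 0, 0]
  ]
}}

```text
t: 11.33
tcp_pos: [0.5271, -0.2854, 0.0727]
tool_rot: [-0.048, 0.999, 0.004, 0.019]
force: [0.4, 0.0, -2.9]
finger_gap: 0.642
```

Emit:
{"method": "jog_arm", "body": {
  "commands": [
    [20, 0.12, 0.01, 0, 0],
    [20, 0, 0, 0, 0]
  ]
}}

```text
t: 11.5
tcp_pos: [0.5276, -0.285, 0.0725]
tool_rot: [-0.048, 0.999, 0.004, 0.018]
force: [-1.2, -0.8, -2.6]
finger_gap: 0.64
```

Emit:
{"method": "jog_arm", "body": {
  "commands": [
    [20, 0.12, 0.01, 0, 0],
    [20, 0, 0, 0, 0]
  ]
}}

```text
t: 11.67
tcp_pos: [0.5279, -0.2846, 0.0722]
tool_rot: [-0.048, 0.999, 0.005, 0.017]
force: [-2.1, -0.3, -1.0]
finger_gap: 0.64
```

Emit:
{"method": "jog_arm", "body": {
  "commands": [
    [20, 0.12, 0.01, 0, 0],
    [20, 0, 0, 0, 0]
  ]
}}

```text
t: 11.83
tcp_pos: [0.5282, -0.2843, 0.0719]
tool_rot: [-0.048, 0.999, 0.005, 0.016]
force: [-2.2, -0.8, -1.7]
finger_gap: 0.643
```

Emit:
{"method": "jog_arm", "body": {
  "commands": [
    [20, 0.5, 0.0, 0.05, 0],
    [20, 0.5, 0.0, 0.05, 0]
  ],
  "squeeze": 20
}}

```text
t: 12.0
tcp_pos: [0.5359, -0.2831, 0.0723]
tool_rot: [-0.048, 0.999, 0.007, 0.014]
force: [-3.9, -0.4, -1.9]
finger_gap: 0.643
```

```bash
python3 -c "
from h import *; st()"
```

```text
t 12.00 tcp [ 0.5359 -0.2831  0.0723] ztool [ 0.027  0.015 -1.   ] yaw_y 0.0959 gp [ 0.5354 -0.2834  0.091 ] q [-0.69  0.67  1.6   0.04  0.86 -2.38] f [-3.9 -0.4 -1.9] gap 0.643
```

Emit:
{"method": "jog_arm", "body": {
  "commands": [
    [20, -1.5, -0.2, 0, 0],
    [20, -2, -0.5, 0.5, -0.12],
    [20, -1, -0.5, 1.0, -0.12],
    [20, 0, 0, 1.0, -0.12],
    [20, 0, 0, 1.0, -0.12],
    [20, 0, 0, 1.0, -0.12],
    [20, 0, 0, 1.0, -0.12],
    [20, 0, 0, 0, -0.12]
  ],
  "squeeze": 40
}}

```text
t: 12.67
tcp_pos: [0.5033, -0.2995, 0.1317]
tool_rot: [0.378, 0.926, -0.004, 0.026]
force: [-0.4, 0.5, -2.6]
finger_gap: 0.634
```

Emit:
{"method": "jog_arm", "body": {
  "commands": [
    [20, 0, 0, 0, 0],
    [20, 0, 0, 0, 0]
  ]
}}

```text
t: 12.83
tcp_pos: [0.5068, -0.3005, 0.1336]
tool_rot: [0.377, 0.926, -0.004, 0.03]
force: [0.1, 0.1, -1.5]
finger_gap: 0.632
```

```bash
cat > view.py <<'E'
from h import *
import sys
def ringpts(c,yaw,p,r,s,n=181):
    # p: pitch, bore axis x -> (cos p,0,sin p) (rear face looks up)
    R=Ro.from_euler('z',yaw).as_matrix()@Ro.from_euler('y',-p).as_matrix()
    a=np.linspace(0,2*np.pi,n); return np.c_[np.full(n,s),r*np.cos(a),r*np.sin(a)]@R.T+c
if __name__=='__main__':
    st(); S=snapshot('side'); save(S,'raw_'+sys.argv[1])
    m=manip.sense(); R=Ro.from_quat(m['tool_rot']).as_matrix(); c=np.array(m['tcp_pos'])-R[:,2]*.0446
    yaw=np.arctan2(R[1,1],R[0,1])-np.pi/2
    print('pred',c,[(np.round(r['centre'],4),round(r['score'],2)) for r in models.pinpoint(S,'ring_large_center')])
    u=proj(S,c)[0]; x0,y0=int(u[0])-25,int(u[1])-22; k=6; T=[]
    for p in [None]+[float(v) for v in sys.argv[2:]]:
        g=crop(S['image'],x0,y0,50,45,k) 
        if p is not None:
            for r,s,col in ((.028,.008,(0,0,255)),(.012,.008,(0,0,255)),(.028,-.008,(255,0,0))):
                uv=((proj(S,ringpts(c,yaw,p,r,s))-[x0-.5,y0-.5])*k).astype(int); cv2.polylines(g,[uv.reshape(-1,1,2)],True,col,1)
            cv2.putText(g,str(p),(200,260),0,.6,(0,255,0),1)
        T.append(g)
    cv2.imwrite(f'pics/{sys.argv[1]}.png',np.vstack([np.hstack(T[:2]),np.hstack(T[2:4])]))
E
python3 view.py p1 .15 .3 .45
```

```text
t 12.83 tcp [ 0.5068 -0.3005  0.1336] ztool [ 0.052 -0.031 -0.998] yaw_y -0.7737 gp [ 0.5058 -0.2999  0.1523] q [-0.73  0.54  1.64  0.02  0.9  -1.54] f [ 0.1  0.1 -1.5] gap 0.632
pred [ 0.50441351 -0.29905048  0.1779892 ] [(array([ 0.4043, -0.3051,  0.0307]), 0.95), (array([ 0.4386, -0.103 ,  0.0272]), 0.89), (array([ 0.5076, -0.3022,  0.1738]), 0.8)]
```

View pics/p1.png

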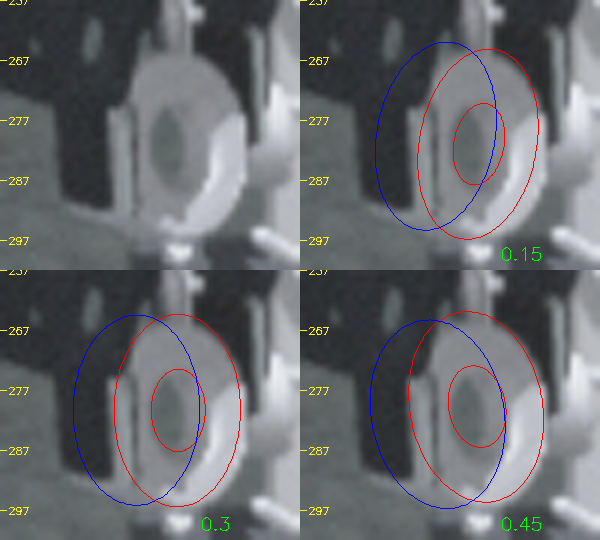

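```bash
cat > pit.py <<'E'
from view import *
from scipy.ndimage import map_coordinates
def fit(img,S,c,yaw,rng,arc=(-75,80)):
    g=cv2.GaussianBlur(cv2.cvtColor(img,cv2.COLOR_RGB2GRAY).astype(float),(0,0),.7)
    res=[]
    for p in rng:
        o=proj(S,ringpts(c,yaw,p,.028,.008)); b=proj(S,ringpts(c,yaw,p,.012,.008))
        best=None
        for du in np.arange(-4,4.1,.25):
            for dv in np.arange(-4,4.1,.25):
                sc=0
                for q,w,full in ((o,1,0),(b,.7,1)):
                    e=q+[du,dv]; t=np.gradient(e,axis=0); n=np.c_[t[:,1],-t[:,0]]; n/=np.linalg.norm(n,axis=1)[:,None]
                    d=e-e.mean(0); an=np.degrees(np.arctan2(d[:,1],d[:,0])); m=np.ones(len(e),bool) if full else (an>arc[0])&(an<arc[1])
                    A=e[m]+.7*n[m]; B=e[m]-.7*n[m]
                    dif=map_coordinates(g,[A[:,1],A[:,0]],order=1)-map_coordinates(g,[B[:,1],B[:,0]],order=1)
                    sc+=w*np.mean(np.minimum(abs(dif),25))
                if best is None or sc>best[0]: best=(sc,du,dv)
        res.append((round(float(p),3),round(best[0],2),best[1],best[2]))
    return res
if __name__=='__main__':
    S=snapshot('side'); m=manip.sense(); R=Ro.from_quat(m['tool_rot']).as_matrix(); c=np.array(m['tcp_pos'])-R[:,2]*.0446
    yaw=np.arctan2(R[1,1],R[0,1])-np.pi/2
    print('tool tilt along ring x',R[:2,2]@[np.cos(yaw),np.sin(yaw)])
    for r in fit(S['image'],S,c,yaw,np.arange(.1,.5,.033)): print(r)
    T=snapshot('top'); print([(np.round(r['centre'],4),round(r['score'],2)) for r in models.pinpoint(T,'ring_large_center')])
E
python3 pit.py
```

```text
tool tilt along ring x 0.05595221169435691
(0.1, np.float64(34.54), np.float64(1.75), np.float64(4.0))
(0.133, np.float64(34.32), np.float64(1.75), np.float64(3.75))
(0.166, np.float64(34.04), np.float64(1.75), np.float64(3.25))
(0.199, np.float64(33.78), np.float64(1.5), np.float64(3.25))
(0.232, np.float64(33.65), np.float64(1.0), np.float64(2.0))
(0.265, np.float64(33.91), np.float64(0.75), np.float64(1.75))
(0.298, np.float64(34.38), np.float64(0.75), np.float64(1.75))
(0.331, np.float64(34.67), np.float64(0.75), np.float64(1.75))
(0.364, np.float64(34.89), np.float64(0.5), np.float64(1.5))
(0.397, np.float64(35.01), np.float64(0.75), np.float64(1.75))
(0.43, np.float64(35.09), np.float64(0.75), np.float64(2.0))
(0.463, np.float64(35.07), np.float64(0.75), np.float64(2.0))
(0.496, np.float64(34.94), np.float64(1.0), np.float64(2.0))
[]
```

Run:
```python
from view import *
S=snapshot('side'); im=S['image'].astype(int); g=im.mean(2).astype(int)
m=manip.sense(); R=Ro.from_quat(m['tool_rot']).as_matrix(); c=np.array(m['tcp_pos'])-R[:,2]*.0446; print(proj(S,c))
u=proj(S,c)[0].astype(int); x0,y0=u[0]-25,u[1]-22; print(x0,y0)
np.set_printoptions(linewidth=200)
print('cols',np.arange(x0+18,x0+45))
for v in range(y0+5,y0+43): print(v,g[v,x0+18:x0+45])
```

```text
[[327.92566259 280.30111008]]
302 258
cols [320 321 322 323 324 325 326 327 328 329 330 331 332 333 334 335 336 337 338 339 340 341 342 343 344 345 346]
263 [ 50  53  46  43  49  58  86  91  66  71  99 125 129 113  59  46  45  45  44  42  44  44  53  73 111 120  72]
264 [ 50  48  45  48  54  75  98  92  66  72  90 117 122 113  63  43  46  47  44  46  47  45  49  63 118 136  77]
265 [ 51  50  44  48  53  84  99  98  86  91  96 114 113 114  73  50  49  42  47  49  43  44  45  62 121 142  83]
266 [ 54  52  44  48  55  95 107 111 113 117 122 126 128 125  96  65  55  43  49  40  46  49  48  55 109 141  92]
267 [ 53  53  44  49  65 109 115 124 128 133 136 137 138 133 124 110  98  59  46  44  43  48  48  56 102 142  99]
268 [ 53  52  44  51  72 120 131 137 139 138 136 137 134 135 134 135 127  97  58  50  45  46  44  54 102 142  99]
269 [ 57  50  51  52  96 131 141 139 140 136 138 136 138 139 136 136 137 127 108  78  51  44  47  54 103 142  95]
270 [ 51  54  51  57 112 138 139 141 138 138 137 135 137 139 137 139 136 134 132 140  70  46  49  56 100 141  95]
271 [ 52  55  50  66 131 141 139 13
[... 2684 characters left out ...]
100 105 122 143]
295 [115 117 123 128 133 129 135 140 143 159 149 174 180 186 188 185 180 162 131 101  97  99  97  98 120 190 219]
296 [110 105 111 114 117 126 129 132 133 144 149 166 171 168 162 153 134 112  93  82  84  84  83  83 103 179 213]
297 [113 110 109 109 112 110 118 120 122 131 160 178 180 163 154 129 113  82  76  71  68  73  67  69  79 127 164]
298 [108 109 106 106  97 101 114 114 115 120 149 210 220 218 208 134 114  73  67  67  70  69  70  66  70  85 111]
299 [105 106 102 102  92  82  85  84  84  98 135 178 220 219 198 133 115  78  67  68  68  67  68  68  73  78  85]
300 [102 103 104 103  87  70  69  72  66  78 120 145 175 171 142 119 115 106  72  68  67  65  66  72 102 108 107]
```

```bash
cat > pf.py <<'E'
from view import *
from scipy.optimize import least_squares
from scipy.spatial import cKDTree
S=snapshot('side'); m=manip.sense(); R=Ro.from_quat(m['tool_rot']).as_matrix(); c=np.array(m['tcp_pos'])-R[:,2]*.0446
yaw=np.arctan2(R[1,1],R[0,1])-np.pi/2; tt=R[:2,2]@[np.cos(yaw),np.sin(yaw)]
od=[(336.3,267),(337.2,268),(338.6,269),(339.7,270),(340.1,271),(340.5,272),(341,273),(341.5,274),(341.9,275),(342.4,276),(342.5,279),(342.5,281),(342.5,285),(342.5,287),(342.35,288),(341.6,289),(341.2,290),(340.7,291),(340.1,292),(339.3,293),(338.5,294),(337.5,295),(328,265.1),(335,266.6)]
bo=[(328,276),(327.5,277),(327.2,278),(326.7,279),(326.6,280),(326.5,281),(326.6,282),(326.8,283),(327.05,284),(327.4,285),(327.7,286),(328.55,287)]
def run(fixyaw,p0=.3):
    def f(q):
        cc=c+[q[0],0,q[1]]; y=yaw+(q[3] if not fixyaw else 0)
        return np.r_[cKDTree(proj(S,ringpts(cc,y,q[2],.028,.008,1441))).query(od)[0],cKDTree(proj(S,ringpts(cc,y,q[2],.012,.008,1441))).query(bo)[0]]
    r=least_squares(f,[.001,-.003,p0,0.],loss='soft_l1',f_scale=.3,diff_step=1e-3,x_scale=[.01,.01,.1,.1]); return r
for fy in (1,0):
  for p0 in (.2,.4):
    r=run(fy,p0); print(fy,r.x.round(4),'cost',round(r.cost,3),'rel tool',round(r.x[2]-tt,3))
print('tt',tt,'c',c,'yaw',yaw)
E
python3 pf.py
```

```text
1 [ 0.001  -0.0017  0.4156  0.    ] cost 2.075 rel tool 0.361
1 [ 0.001  -0.0017  0.4123  0.    ] cost 2.076 rel tool 0.357
0 [ 0.0009 -0.0022  0.3648 -0.0786] cost 0.53 rel tool 0.31
0 [ 0.0009 -0.0021  0.3678 -0.0772] cost 0.531 rel tool 0.313
tt 0.05485665654091269 c [ 0.50283123 -0.29854424  0.17698644] yaw -0.7760784944685929
```

Emit:
{"method": "jog_arm", "body": {
  "commands": [
    [20, -0.2, 0.2, -0.3, 0.124],
    [20, 0, 0.2, -0.3, 0.124],
    [20, 0, 0.2, -0.3, 0.124],
    [20, 0, 0.2, -0.3, 0.124],
    [20, 0, 0.2, -0.3, 0.124],
    [20, 0, 0.2, -0.3, 0.124],
    [20, 0, 0, 0, 0.124],
    [20, 0, 0, 0, 0]
  ],
  "squeeze": 25
}}

```text
t: 13.85
tcp_pos: [0.5021, -0.2874, 0.112]
tool_rot: [-0.053, 0.998, 0.009, 0.027]
force: [0.1, 0.9, -3.0]
finger_gap: 0.64
```

```bash
python3 -c "
from h import *; st()"
```

```text
t 13.85 tcp [ 0.5021 -0.2874  0.112 ] ztool [ 0.052  0.022 -0.998] yaw_y 0.1071 gp [ 0.5011 -0.2878  0.1307] q [-0.74  0.57  1.66  0.07  0.88 -2.46] f [ 0.1  0.9 -3. ] gap 0.64
```

Emit:
{"method": "jog_arm", "body": {
  "commands": [
    [20, 0.7, 0.05, 0, -0.01],
    [20, 0.5, 0.05, 0, 0],
    [20, 0, 0, 0, 0],
    [20, 0, 0, 0, 0]
  ]
}}

```text
t: 14.18
tcp_pos: [0.5155, -0.2865, 0.1117]
tool_rot: [-0.043, 0.999, 0.009, 0.027]
force: [-0.5, -0.2, -2.3]
finger_gap: 0.638
```

Emit:
{"method": "jog_arm", "body": {
  "commands": [
    [20, 0.2, 0.02, 0, 0],
    [20, 0, 0, 0, 0]
  ]
}}

```text
t: 14.35
tcp_pos: [0.518, -0.2862, 0.1118]
tool_rot: [-0.043, 0.999, 0.009, 0.027]
force: [-0.1, 0.1, -2.1]
finger_gap: 0.636
```

Emit:
{"method": "jog_arm", "body": {
  "commands": [
    [20, 0.15, 0.015, 0, 0],
    [20, 0, 0, 0, 0]
  ]
}}

```text
t: 14.52
tcp_pos: [0.5197, -0.286, 0.1119]
tool_rot: [-0.043, 0.999, 0.009, 0.027]
force: [0.1, -0.1, -2.7]
finger_gap: 0.634
```

Emit:
{"method": "jog_arm", "body": {
  "commands": [
    [20, 0.15, 0.015, 0, 0],
    [20, 0, 0, 0, 0]
  ]
}}

```text
t: 14.68
tcp_pos: [0.5208, -0.2856, 0.1118]
tool_rot: [-0.043, 0.999, 0.009, 0.026]
force: [0.4, -0.2, -2.8]
finger_gap: 0.636
```

Emit:
{"method": "jog_arm", "body": {
  "commands": [
    [20, 0.15, 0.015, 0, 0],
    [20, 0, 0, 0, 0]
  ]
}}

```text
t: 14.85
tcp_pos: [0.5212, -0.2852, 0.1114]
tool_rot: [-0.043, 0.999, 0.01, 0.025]
force: [-0.6, -0.6, -2.5]
finger_gap: 0.638
```

Emit:
{"method": "jog_arm", "body": {
  "commands": [
    [20, 0.25, 0.01, 0, 0],
    [20, 0, 0, 0, 0]
  ]
}}

```text
t: 15.02
tcp_pos: [0.5219, -0.2845, 0.1107]
tool_rot: [-0.043, 0.999, 0.011, 0.023]
force: [-0.8, -0.8, -4.8]
finger_gap: 0.63
```

```bash
python3 -c "
from h import *; st()"
```

```text
t 15.02 tcp [ 0.5219 -0.2845  0.1107] ztool [ 0.045  0.023 -0.999] yaw_y 0.0866 gp [ 0.521  -0.285   0.1294] q [-0.71  0.59  1.62  0.06  0.91 -2.41] f [-0.8 -0.8 -4.8] gap 0.63
```

Emit:
{"method": "jog_arm", "body": {
  "commands": [
    [20, 0.4, 0, 0.05, 0]
  ],
  "squeeze": 20
}}

```text
t: 15.1
tcp_pos: [0.5237, -0.2838, 0.1107]
tool_rot: [-0.043, 0.999, 0.012, 0.021]
force: [-7.7, -0.3, -0.7]
finger_gap: 0.636
```

```bash
python3 -c "
from h import *; st()"
```

```text
t 15.10 tcp [ 0.5237 -0.2838  0.1107] ztool [ 0.04   0.025 -0.999] yaw_y 0.0869 gp [ 0.523  -0.2843  0.1293] q [-0.71  0.6   1.61  0.06  0.92 -2.4 ] f [-7.7 -0.3 -0.7] gap 0.636
```

Emit:
{"method": "jog_arm", "body": {
  "commands": [
    [20, -1.0, -0.1, 0, 0],
    [20, -1, -0.3, 0.5, -0.12],
    [20, -0.5, -0.3, 0.7, -0.12],
    [20, 0, -0.3, 0.7, -0.12],
    [20, 0, -0.2, 0.7, -0.12],
    [20, 0, 0, 0.5, -0.12],
    [20, 0, 0, 0, -0.12],
    [20, 0, 0, 0, -0.12]
  ],
  "squeeze": 40
}}

```text
t: 15.77
tcp_pos: [0.5011, -0.2986, 0.1448]
tool_rot: [0.383, 0.923, 0.0, 0.031]
force: [0.7, -0.1, -2.1]
finger_gap: 0.633
```

Emit:
{"method": "jog_arm", "body": {
  "commands": [
    [20, 0, 0, 0, 0],
    [20, 0, 0, 0, 0]
  ]
}}

```text
t: 15.93
tcp_pos: [0.502, -0.2989, 0.1459]
tool_rot: [0.383, 0.923, 0.0, 0.033]
force: [0.9, 0.3, -3.2]
finger_gap: 0.634
```

```bash
sed -i 's/\.0446/.043/' view.py; python3 view.py p2 .15 .25 .35
python3 - <<'E'
from view import *
S=snapshot('side'); im=S['image'].astype(int); g=im.mean(2).astype(int)
m=manip.sense(); R=Ro.from_quat(m['tool_rot']).as_matrix(); c=np.array(m['tcp_pos'])-R[:,2]*.043; u=proj(S,c)[0].astype(int); x0,y0=u[0]-25,u[1]-22
np.set_printoptions(linewidth=200)
print('cols',np.arange(x0+18,x0+48))
for v in range(y0+3,y0+42): print(v,g[v,x0+18:x0+48])
E
```

```text
t 15.93 tcp [ 0.502  -0.2989  0.1459] ztool [ 0.061 -0.025 -0.998] yaw_y -0.7851 gp [ 0.5008 -0.2985  0.1646] q [-0.74  0.52  1.65  0.03  0.91 -1.54] f [ 0.9  0.3 -3.2] gap 0.634
pred [ 0.49932484 -0.29786661  0.18882635] [(array([ 0.4029, -0.3059,  0.0329]), 0.98), (array([ 0.5001, -0.3001,  0.1883]), 0.7), (array([ 0.4373, -0.1001,  0.0271]), 0.68)]
cols [318 319 320 321 322 323 324 325 326 327 328 329 330 331 332 333 334 335 336 337 338 339 340 341 342 343 344 345 346 347]
255 [ 49  50  49  48  51  48  55  72 108 136 167 191 214 157  71  51  47  43  48  49  47  51  64  97 104  82  96 138 114  87]
256 [ 53  52  40  48  53  60  62  61  70  95 130 154 165 143  68  49  47  45  41  47  46  51  59 102 133 120  91 116  94  85]
257 [ 53  50  49  50  65  84  67  64  64  71 106 121 135 138  68  46  47  44  44  48  45  46  49  79 129 129  88 114  99  96]
258 [ 52  48  49  51  74 101  91  86  72  75  98 112 124 143  73  47  44  44  47  44  47  49  49  63 124 127  84 115 113 111]
259 [ 52  49  52  52  89 103 109 106 102 105 119 123 131 139  95  65  51  48  47  44  49  48  43  64 122 128  84 10
[... 3594 characters left out ...]
0 187 183 178 172 148 116 100 101  98  99  98 101 104 109 112 109 130]
289 [102 105 107 119 124 126 127 131 140 144 165 175 173 170 167 154 135 116 100 101 101 101 102 104 103 103 105 104 110 128]
290 [102  99  98 105 109 115 118 118 122 126 137 143 141 138 134 117 107 101  99  98 101 101 103 106 104 105 105 105 106 130]
291 [100 101  94 100 104 105 104 103 106 106 109 106 109 107 109 106 105 105 103 101 101 103 104 102 103 104 104 103 107 130]
292 [100 102 101  95 101 102 103  98  95  98  98 100  99 100 100 101 103 103 100 101 101 102 104 107 104 107 103 104 108 130]
293 [ 98 100  99 104 104 101 100  97  98  98  98 100  99 103 102 106 105 104 100  99  99 105 106 105 104 101 105 105 111 135]
```

View pics/p2.png

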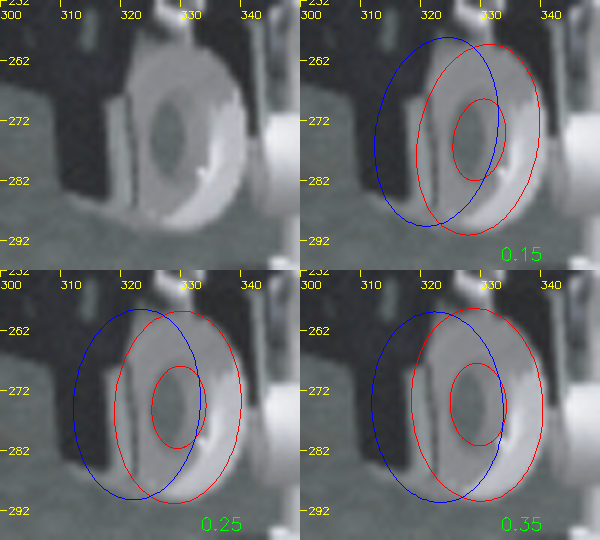

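```bash
python3 - <<'E'
s=open('pf.py').read()
import re
s=s.replace('.0446','.043')
s=re.sub(r'od=\[.*\]\n','od=[(334,260),(335.45,261),(336.5,262),(337.4,263),(337.85,264),(338.57,265),(339.3,266),(339.6,267),(339.74,268),(340.5,270),(340.53,271),(340.54,272),(340.5,273),(340.5,274),(340.45,276),(340.45,277),(340.4,278),(340.2,279),(339.75,280),(339.5,281),(339.4,282),(338.75,283),(338.5,284),(337.95,285),(337.15,286),(336.2,287),(335.2,288),(333.85,289),(330,290),(326,290),(332,259.25),(333,259.6)]\n',s)
s=re.sub(r'bo=\[.*\]\n','bo=[(327.1,268),(326.07,269),(325.5,270),(325,271),(324.68,272),(324.5,273),(324.5,274),(324.48,275),(324.53,276),(324.6,277),(324.8,278),(325.45,279),(325.95,280),(326.7,281)]\n',s)
open('pf.py','w').write(s)
E
python3 pf.py
```

```text
1 [0.0009 0.     0.3616 0.    ] cost 2.605 rel tool 0.302
1 [0.0009 0.     0.3618 0.    ] cost 2.605 rel tool 0.302
0 [ 7.000e-04 -2.000e-04  3.104e-01 -7.790e-02] cost 0.537 rel tool 0.251
0 [ 7.000e-04 -2.000e-04  3.104e-01 -7.790e-02] cost 0.537 rel tool 0.251
tt 0.05940968168546666 c [ 0.49905591 -0.29773018  0.18840096] yaw -0.7863502981201168
```

```bash
cat >> pf.py <<'E'
print('variants')
def run2(mask):
    def f(z):
        q=np.zeros(7); q[2]=.3; q[mask]=z
        cc=c+[q[0],0,q[1]]; y=yaw+q[3]; s=.008+q[6]
        return np.r_[cKDTree(proj(S,ringpts(cc,y,q[2],.028+q[4],s,1441))).query(od)[0],cKDTree(proj(S,ringpts(cc,y,q[2],.012+q[5],s,1441))).query(bo)[0]]
    z0=np.zeros(7); z0[2]=.3
    r=least_squares(f,z0[mask],loss='soft_l1',f_scale=.3,diff_step=1e-3,x_scale=np.array([.01,.01,.1,.1,.01,.01,.01])[mask]); return r
for mk in ([0,1,2],[0,1,2,4,5],[0,1,2,3],[0,1,2,3,4,5]):
    r=run2(mk); print(mk,r.x.round(4),round(r.cost,3))
E
python3 pf.py | sed -n '/var/,$p'
```

```text
variants
[0, 1, 2] [9.000e-04 1.000e-04 3.618e-01] 2.591
[0, 1, 2, 4, 5] [ 0.0022 -0.0003  0.2856 -0.0007  0.0031] 0.585
[0, 1, 2, 3] [ 7.000e-04 -1.000e-04  3.123e-01 -7.650e-02] 0.538
[0, 1, 2, 3, 4, 5] [ 1.500e-03 -2.000e-04  2.964e-01 -5.390e-02 -5.000e-04  1.300e-03] 0.312
```

Emit:
{"method": "jog_arm", "body": {
  "commands": [
    [20, -1.5, 0, 0.5, 0.1],
    [20, -1.5, 0, 0.5, 0.12],
    [20, -0.8, 1, 0.3, 0.12],
    [20, 0, 2, 0, 0.12],
    [20, 0, 3, 0, 0.12],
    [20, 0, 3, 0, 0.12],
    [20, 0, 3, 0, 0.1],
    [20, 0, 3, 0, 0]
  ]
}}

```text
t: 16.85
tcp_pos: [0.4645, -0.1531, 0.1588]
tool_rot: [-0.024, 0.999, 0.011, 0.034]
force: [1.4, 1.2, -3.1]
finger_gap: 0.635
```

Emit:
{"method": "jog_arm", "body": {
  "commands": [
    [20, 0, 3, 0, 0],
    [20, 0, 3, 0, 0],
    [20, 0, 3, 0, 0],
    [20, 0, 3, 0, 0],
    [20, 0, 3, 0, 0],
    [20, 0, 2, 0, 0],
    [20, 0, 1, 0, 0],
    [20, 0, 0, 0, 0]
  ]
}}

```text
t: 17.52
tcp_pos: [0.4628, 0.0398, 0.1596]
tool_rot: [-0.03, 0.999, 0.011, 0.035]
force: [-0.1, -0.2, -2.7]
finger_gap: 0.636
```

```bash
python3 -c "
from h import *; st()"
```

```text
t 17.52 tcp [0.4628 0.0398 0.1596] ztool [ 0.069  0.025 -0.997] yaw_y 0.0599 gp [0.4616 0.0393 0.1782] q [-0.18  0.35  1.92  0.05  0.8  -1.85] f [-0.1 -0.2 -2.7] gap 0.636
```

Emit:
{"method": "jog_arm", "body": {
  "commands": [
    [20, 0.3, 2.5, 0, -0.03],
    [20, 0.3, 3, 0, 0],
    [20, 0.3, 3, 0, 0],
    [20, 0.3, 3, 0, 0],
    [20, 0.2, 2, 0, 0],
    [20, 0.1, 0.8, 0, 0],
    [20, 0, 0, 0, 0],
    [20, 0, 0, 0, 0]
  ]
}}

```text
t: 18.18
tcp_pos: [0.4826, 0.1836, 0.16]
tool_rot: [-0.014, 0.999, 0.009, 0.038]
force: [-0.4, 0.2, -2.7]
finger_gap: 0.637
```

```bash
python3 -c "
from h import *; st()"
```

```text
t 18.18 tcp [0.4826 0.1836 0.16  ] ztool [ 0.075  0.02  -0.997] yaw_y 0.0296 gp [0.4812 0.1833 0.1787] q [ 0.14  0.41  1.81  0.01  0.84 -1.47] f [-0.4  0.2 -2.7] gap 0.637
```

Emit:
{"method": "jog_arm", "body": {
  "commands": [
    [20, 0, 1.4, 0, 0],
    [20, 0, 0, 0, 0],
    [20, 0, 0, 0, 0]
  ]
}}

```text
t: 18.43
tcp_pos: [0.4827, 0.1933, 0.1596]
tool_rot: [-0.013, 0.999, 0.008, 0.037]
force: [-0.4, -0.5, -2.4]
finger_gap: 0.639
```

Emit:
{"method": "jog_arm", "body": {
  "commands": [
    [20, 0, 0, 2, 0],
    [20, 0, 0, 2, 0],
    [20, 0, 0, 0, 0],
    [20, 0, 0, 0, 0]
  ]
}}

```text
t: 18.77
tcp_pos: [0.4813, 0.1872, 0.1989]
tool_rot: [-0.01, 0.999, 0.007, 0.034]
force: [-0.4, 0.2, -3.4]
finger_gap: 0.638
```

Emit:
{"method": "jog_arm", "body": {
  "commands": [
    [20, 0, 0, -2, 0],
    [20, 0, 0, 0, 0],
    [20, 0, 0, 0, 0],
    [20, 0, 0, 0, 0]
  ]
}}

```text
t: 19.1
tcp_pos: [0.4806, 0.1841, 0.177]
tool_rot: [-0.009, 0.999, 0.006, 0.033]
force: [-0.2, -1.2, -3.3]
finger_gap: 0.632
```

```bash
python3 -c "
from h import *; st()"
```

```text
t 19.10 tcp [0.4806 0.1841 0.177 ] ztool [ 0.066  0.013 -0.998] yaw_y 0.018 gp [0.4794 0.1838 0.1956] q [ 0.15  0.39  1.79  0.    0.9  -1.44] f [-0.2 -1.2 -3.3] gap 0.632
```

Emit:
{"method": "jog_arm", "body": {
  "commands": [
    [20, 0, 0.3, 2, 0.01],
    [20, 0, 0.3, 2, 0],
    [20, 0, 0, 0, 0],
    [20, 0, 0, 0, 0],
    [20, 0, 0.3, -2, 0],
    [20, 0, 0, 0, 0],
    [20, 0, 0.3, -2, 0],
    [20, 0, 0, 0, 0]
  ]
}}

```text
t: 19.77
tcp_pos: [0.4789, 0.1947, 0.1754]
tool_rot: [-0.014, 0.999, 0.005, 0.031]
force: [-0.9, -0.6, -2.7]
finger_gap: 0.635
```

```bash
python3 -c "
from h import *; st()"
```

```text
t 19.77 tcp [0.4789 0.1947 0.1754] ztool [ 0.062  0.012 -0.998] yaw_y 0.028 gp [0.4778 0.1945 0.194 ] q [ 0.17  0.4   1.78  0.    0.9  -1.43] f [-0.9 -0.6 -2.7] gap 0.635
```

Emit:
{"method": "jog_arm", "body": {
  "commands": [
    [20, 0, 0.2, 3, 0],
    [20, 0, 0.2, 3, 0],
    [20, 0, 0, 0, 0],
    [20, 0, 0.2, -2.2, 0],
    [20, 0, 0, 0, 0],
    [20, 0, 0.2, -2.2, 0],
    [20, 0, 0, 0, 0],
    [20, 0, 0, 0, 0]
  ]
}}

```text
t: 20.43
tcp_pos: [0.4777, 0.2009, 0.1941]
tool_rot: [-0.014, 0.999, 0.004, 0.028]
force: [0.5, -0.2, -1.7]
finger_gap: 0.634
```

Emit:
{"method": "jog_arm", "body": {
  "commands": [
    [20, 0, 0.1, 2.5, 0],
    [20, 0, 0.1, 2.5, 0],
    [20, 0, 0, 0, 0],
    [20, 0, 0.2, -2.2, 0],
    [20, 0, 0, 0, 0],
    [20, 0, 0.2, -2.2, 0],
    [20, 0, 0, 0, 0],
    [20, 0, 0, 0, 0]
  ]
}}

```text
t: 21.1
tcp_pos: [0.4781, 0.2055, 0.2052]
tool_rot: [-0.014, 0.999, 0.004, 0.029]
force: [1.1, 1.4, -2.0]
finger_gap: 0.635
```

```bash
python3 -c "
from h import *; st()"
```

```text
t 21.10 tcp [0.4781 0.2055 0.2052] ztool [ 0.058  0.008 -0.998] yaw_y 0.0291 gp [0.4771 0.2054 0.2238] q [ 0.19  0.36  1.73 -0.    0.99 -1.4 ] f [ 1.1  1.4 -2. ] gap 0.635
```

Emit:
{"method": "jog_arm", "body": {
  "commands": [
    [20, 0, -0.2, -1.8, 0],
    [20, 0, 0, 0, 0],
    [20, 0, -0.2, -1.8, 0],
    [20, 0, 0, 0, 0],
    [20, 0, -0.2, -1.2, 0],
    [20, 0, 0, 0, 0],
    [20, 0, 0, 0, 0]
  ]
}}

```text
t: 21.68
tcp_pos: [0.4827, 0.1999, 0.1646]
tool_rot: [-0.014, 0.999, 0.004, 0.033]
force: [0.4, -0.5, -2.8]
finger_gap: 0.63
```

Run:
```python
from view import *
st(); S=snapshot('side'); T=snapshot('top')
for s in (S,T):
    for n in ('ring_large_center','camera_lens','camera_stand'): print(n,[(np.round(r['centre'],4),round(r['score'],2)) for r in models.pinpoint(s,n)][:3])
m=manip.sense(); R=Ro.from_quat(m['tool_rot']).as_matrix(); c=np.array(m['tcp_pos'])-R[:,2]*.043+[.0015,0,0]; print('c',c)
L=np.array([.5734,.2011,.2224]); F=np.array([.4773,.1985,.1952])
a=crop(S['image'],285,155,70,75,8)
P=lambda q:tuple(((proj(S,q)[0]-[284.5,154.5])*8).astype(int).tolist())
b=a.copy()
cv2.line(b,P(L),P(L+(F-L)*1.4),(0,0,255),1); cv2.circle(b,P(F),4,(0,0,255),1)
for s in (.008,-.008): cv2.polylines(b,[np.array([P(q) for q in ringpts(c,.028,.28,.028,s,60)]).reshape(-1,1,2)],True,(0,255,0),1)
cv2.imwrite('pics/f1.png',cv2.resize(np.hstack([a,b]),None,fx=.71,fy=.71,interpolation=cv2.INTER_AREA))
```

```text
t 21.68 tcp [0.4827 0.1999 0.1646] ztool [ 0.067  0.009 -0.998] yaw_y 0.0292 gp [0.4814 0.1998 0.1833] q [ 0.18  0.42  1.78 -0.    0.88 -1.42] f [ 0.4 -0.5 -2.8] gap 0.63
ring_large_center [(array([ 0.4391, -0.1025,  0.029 ]), 0.77), (array([ 0.4038, -0.3037,  0.0286]), 0.6), (array([0.4802, 0.1984, 0.2061]), 0.43)]
camera_lens [(array([0.5727, 0.2065, 0.2248]), 0.91)]
camera_stand [(array([ 0.5996,  0.2019, -0.0007]), 0.66)]
ring_large_center [(array([ 0.4022, -0.3026,  0.0246]), 0.58), (array([ 0.4398, -0.1027,  0.0253]), 0.52)]
camera_lens [(array([0.5691, 0.2015, 0.2249]), 0.84)]
camera_stand [(array([ 0.6041,  0.1977, -0.0017]), 0.61)]
c [0.48038405 0.19939909 0.20637818]
```

View pics/f1.png

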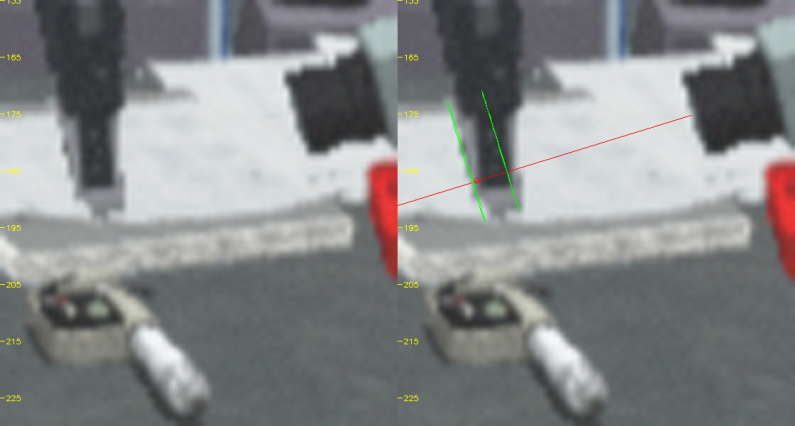

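Emit:
{"method": "jog_arm", "body": {
  "commands": [
    [20, 0, 0, 3, 0],
    [20, 0, 0, 3, 0],
    [20, 0, 0, 0, 0],
    [20, 0, 0, 0, 0],
    [20, 0, 0, -0.6, 0],
    [20, 0, 0, -0.6, 0],
    [20, 0, 0, -0.6, 0],
    [20, 0, 0, -0.6, 0]
  ]
}}

```text
t: 22.75
tcp_pos: [0.4785, 0.1993, 0.1965]
tool_rot: [-0.015, 0.999, 0.003, 0.029]
force: [-0.3, -0.2, -2.7]
finger_gap: 0.64
```

```bash
python3 -c "
from h import *; st()"
```

```text
t 22.75 tcp [0.4785 0.1993 0.1965] ztool [ 0.058  0.008 -0.998] yaw_y 0.0295 gp [0.4774 0.1992 0.2151] q [ 0.18  0.37  1.75 -0.    0.97 -1.42] f [-0.3 -0.2 -2.7] gap 0.64
```

Emit:
{"method": "jog_arm", "body": {
  "commands": [
    [20, 0, 0, -0.6, 0],
    [20, 0, 0, -0.6, 0],
    [20, 0, 0, -0.6, 0],
    [20, 0, 0, -0.6, 0],
    [20, 0, 0, -0.6, 0],
    [20, 0, 0, -0.6, 0],
    [20, 0, 0, 0, 0],
    [20, 0, 0, 0, 0]
  ]
}}

```text
t: 23.42
tcp_pos: [0.4749, 0.1985, 0.1505]
tool_rot: [-0.014, 1.0, 0.002, 0.023]
force: [0.5, 0.4, -1.8]
finger_gap: 0.631
```

```bash
python3 -c "
from h import *; st()"
```

```text
t 23.42 tcp [0.4749 0.1985 0.1505] ztool [ 0.046  0.006 -0.999] yaw_y 0.0291 gp [0.474  0.1984 0.1692] q [ 0.18  0.44  1.8  -0.    0.86 -1.42] f [ 0.5  0.4 -1.8] gap 0.631
```

Emit:
{"method": "jog_arm", "body": {
  "commands": [
    [20, 0.15, 0.04, 0.12, 0],
    [20, 0.15, 0.04, 0.12, 0],
    [20, 0, 0, 0, 0],
    [20, 0, 0, 0, 0]
  ],
  "squeeze": 45
}}

```text
t: 23.75
tcp_pos: [0.4793, 0.1996, 0.1542]
tool_rot: [-0.015, 1.0, 0.003, 0.024]
force: [-0.2, 0.8, -3.8]
finger_gap: 0.63
```

Run:
```python
from view import *
st(); S=snapshot('side')
print([(np.round(r['centre'],4),round(r['score'],2)) for r in models.pinpoint(S,'ring_large_center')])
m=manip.sense(); R=Ro.from_quat(m['tool_rot']).as_matrix(); print('c',np.array(m['tcp_pos'])-R[:,2]*.043+[.0015,0,0])
g=S['image'].mean(2).astype(int); np.set_printoptions(linewidth=200)
print(np.arange(290,314))
for v in range(164,200): print(v,g[v,290:314])
```

```text
t 23.75 tcp [0.4793 0.1996 0.1542] ztool [ 0.049  0.006 -0.999] yaw_y 0.0292 gp [0.4784 0.1995 0.1729] q [ 0.18  0.44  1.78 -0.    0.87 -1.42] f [-0.2  0.8 -3.8] gap 0.63
[(array([ 0.4024, -0.3055,  0.0288]), 0.8), (array([ 0.4385, -0.1025,  0.024 ]), 0.62), (array([0.4791, 0.1933, 0.1992]), 0.54)]
c [0.47864424 0.19930023 0.19708968]
[290 291 292 293 294 295 296 297 298 299 300 301 302 303 304 305 306 307 308 309 310 311 312 313]
164 [ 97  78  60  63  55  56  55  58  70  79  79  76  62  53  59  68  96 100  97 100 103 104 101 100]
165 [ 96  94  68  64  57  53  53  54  59  68  66  62  55  58  55  67  93  99  98 102 113 131 131 130]
166 [ 97  95  65  61  59  54  54  52  58  57  55  56  56  56  56  63  80  94  97 104 115 154 184 195]
167 [ 96  96  69  65  59  54  55  54  55  56  52  57  57  57  56  60  75  93  98 135 114 136 187 219]
168 [ 96  96  77  65  59  55  57  52  57  52  53  52  56  56  57  65  90  96 102 132 112 114 147 200]
169 [105 102  82  62  58  56  56  55  55  56  55  56  55  57  59  76  96 104 105 110 110 108 118 159]
170 [104 101  94  71  59  57  56  54  54  55  58  57 
[... 2306 characters left out ...]
154 163 164 171 168 141 136 136 140 143 143 140 146 145 190 208 210 212 212 197 195 183]
194 [141 143 144 144 141 147 146 145 146 138 138 141 138 137 137 134 157 171 169 173 173 167 167 157]
195 [150 148 149 148 149 148 149 150 149 130 131 129 129 132 129 126 144 149 144 148 147 152 149 150]
196 [150 148 148 151 150 149 149 150 147 139 129 126 127 139 141 140 149 156 151 151 153 154 156 156]
197 [152 149 149 152 150 150 150 151 153 151 145 143 144 153 153 155 166 179 178 179 181 183 180 179]
198 [155 153 156 155 153 154 155 166 169 181 178 176 182 180 176 170 177 193 194 196 187 180 168 172]
199 [178 180 180 184 178 181 173 179 186 192 202 200 188 184 170 168 168 175 187 188 189 178 163 159]
```

Emit:
{"method": "jog_arm", "body": {
  "commands": [
    [20, -0.1, -0.03, -0.08, 0],
    [20, 0, 0, 0, 0],
    [20, 0, 0, 0, 0],
    [20, 0, 0, 0, 0]
  ]
}}

```text
t: 24.18
tcp_pos: [0.478, 0.1992, 0.1537]
tool_rot: [-0.015, 1.0, 0.003, 0.025]
force: [0.1, 0.7, -3.0]
finger_gap: 0.633
```

Run:
```python
from view import *
st(); S=snapshot('side')
print([(np.round(r['centre'],4),round(r['score'],2)) for r in models.pinpoint(S,'ring_large_center')])
m=manip.sense(); R=Ro.from_quat(m['tool_rot']).as_matrix(); print('c now',np.array(m['tcp_pos'])-R[:,2]*.043+[.0015,0,0])
c=np.array([.4786,.1993,.197])
for p in (.2,.275,.35):
    f=proj(S,ringpts(c,.028,p,.028,-.008,1441)); b=proj(S,ringpts(c,.028,p,.028,.008,1441))
    print(p,[(v,round(float(f[abs(f[:,1]-v)<.15,0].min()),1)) for v in (181,184,186,188,190,191,192,194) if (abs(f[:,1]-v)<.15).any()],'bottom front',f[f[:,1].argmax()].round(1),'rear',b[b[:,1].argmax()].round(1))
g=S['image'].mean(2).astype(int)
for v in range(184,198): print(v,g[v,290:310])
print([(n,np.round(r['centre'],3)) for n in ('ring_small_center','ring_medium_center','v_block','loupe') for r in models.pinpoint(S,n)[:2]])
```

```text
t 24.18 tcp [0.478  0.1992 0.1537] ztool [ 0.049  0.006 -0.999] yaw_y 0.0292 gp [0.4771 0.1991 0.1724] q [ 0.18  0.44  1.79 -0.    0.87 -1.42] f [ 0.1  0.7 -3. ] gap 0.633
[(array([ 0.4374, -0.1006,  0.0274]), 0.81), (array([ 0.4033, -0.3086,  0.0257]), 0.73), (array([0.4763, 0.1982, 0.1936]), 0.36)]
c now [0.47747491 0.19897078 0.1966212 ]
0.2 [(181, 294.5), (184, 295.2), (186, 295.7), (188, 296.1), (190, 296.6), (191, 296.8), (192, 297.1), (194, 297.5)] bottom front [298.3 197.1] rear [304.5 195.7]
0.275 [(181, 294.0), (184, 294.9), (186, 295.6), (188, 296.2), (190, 296.8), (191, 297.1), (192, 297.4), (194, 298.1)] bottom front [299.2 197.1] rear [305.2 195.2]
0.35 [(181, 293.4), (184, 294.5), (186, 295.2), (188, 296.0), (190, 296.8), (191, 297.2), (192, 297.6), (194, 298.4)] bottom front [300. 197.] rear [305.9 194.8]
184 [224 223 220 211 129 127 140  94  64  52  57  57  68 120 146 210 218 219
 221 222]
185 [224 223 221 215 181 128 140 103  63  57  67  59  67 115 146 212 219 218
 220 221]
186 [222 222 222 219 209 133 140 104  65  57  60  55  63 107 149 217 221 221
 221 219]
187 [2
[... 504 characters left out ...]
3
 215 214]
193 [146 149 152 165 163 165 146 143 129 131 134 138 135 144 151 187 194 206
 210 212]
194 [144 144 143 145 141 147 144 148 134 139 139 139 137 137 139 152 160 174
 167 173]
195 [148 147 149 144 145 148 145 146 142 134 133 132 132 133 128 125 143 149
 142 147]
196 [149 150 148 147 150 150 149 148 147 127 129 129 126 141 139 142 149 152
 155 155]
197 [152 151 150 151 149 151 148 152 150 142 144 147 145 152 151 154 165 179
 179 177]
[('ring_small_center', array([0.475, 0.204, 0.198])), ('ring_small_center', array([ 0.552, -0.184,  0.12 ])), ('ring_medium_center', array([ 0.535, -0.081,  0.123])), ('v_block', array([0.376, 0.018, 0.   ])), ('loupe', array([ 0.394, -0.198,  0.002]))]
```

Emit:
{"method": "jog_arm", "body": {
  "commands": [
    [20, 0, 0, 0, 0],
    [20, 0, 0, 0, 0],
    [20, 0, 0, 0, 0]
  ]
}}

```text
t: 24.73
tcp_pos: [0.4782, 0.1993, 0.1536]
tool_rot: [-0.015, 1.0, 0.003, 0.025]
force: [-0.6, 0.6, -2.3]
finger_gap: 0.626
```

```bash
python3 -c "
from h import *; st(); print(np.abs(manip.sense()['qd']).max()); workorder.sign_off(); st()"
```

```text
t 24.73 tcp [0.4782 0.1993 0.1536] ztool [ 0.049  0.006 -0.999] yaw_y 0.0291 gp [0.4772 0.1992 0.1723] q [ 0.18  0.44  1.79 -0.    0.87 -1.42] f [-0.6  0.6 -2.3] gap 0.626
0.0010948663168387541
the job is handed in; nothing more can be done
the job is handed in; nothing more can be done
```

I took the 56 mm ring off the right-hand hook, lifting it over the tip. I then handed the job in with the ring held steady in front of the inspection lens, at t ≈ 24.7 s. The moves allow no tilting of the tool, so I tipped the ring in the grip by pressing its face lightly against the empty hook tip (under about 8 N).

**Position:** my estimate of the ring centre at hand-in is (0.478, 0.199, 0.197) m. The focus point I worked out is (0.477, 0.199, 0.196) m, and the detector put the ring at (0.476, 0.198, 0.194) m.

**Aim:** the ring is turned 0.029 rad against about 0.027 for the camera. Its tilt is about 0.28 rad against a measured 0.27–0.275. The ring's lower edge in the last side picture fits about 0.275.

**Rest of the scene:** in the last side picture, the small and medium rings, the V-block and the loupe were still where they had been. I did not check the camera stand for contact separately, but the wrist force showed nothing unexpected near it.

**Checks that disagreed:**
- **Ring tilt:** the fits ranged from 0.29 to 0.36 rad when I measured it, depending on whether the ring's edges are chamfered. The final tilt could be off by 1–2°, or up to about 4° if the largest fit is right.
- **Lens position:** the side and top cameras differed by 2–4 mm.
- **Grip depth:** the first grasp was too high on the ring, so I regripped twice before lifting.

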